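Lock the ring clamp in the bench night case

ROBOT

A 7-joint arm with a two-finger parallel gripper is mounted at the origin on the work surface. World frame = base frame: x ahead of the robot, y to its left, z up, the work surface at z = 0. Lengths are in m, angles in rad, forces in N, time in s.
With the tool pointing down it reaches from about 0.4 to 0.85 m from the base axis. Payload 10.4 kg.
Tool frame: the origin (TCP) lies on the centre line of the jaws, within the pads' length; the fingertips stand 14 mm ahead of it and the grasp point (between the pads) lies 5 mm behind it (tip_reach is the z of the fingertips in the tool frame, in m); z points along the fingers, x is the direction in which the jaws open and shut, and the axes are right-handed (so a half turn about z gives the same grasp; the last joint's range is limited). The gripper opens to 87 mm and grips with 3 to 60 N. Pads are 19 mm wide; open, the fingers measure 117 mm over their backs; the gripper's body (75 mm by 190 mm) begins 51 mm behind the grasp point.
Start: joints at [-1.301, 0.332, -0.065, 1.46, 0.022, 1.35, -0.088], TCP at [0.18, 0.598, 0.237] pointing down, gripper open.
Joint ranges: [-2.6, 2.6], [-0.5, 2.12], [-1.47, 1.34], [0.16, 2.42], [-1.27, 4.41], [0.06, 2.06], [-2.6, 2.6]. Speed limits (rad/s): [2.22, 2.22, 2.79, 2.79, 3.14, 3.14, 3.14].

INTERFACE

Orientations are given as a unit quaternion [x, y, z, w].
In Python, from bench import * gives the robot as it stands.
- The arm moves only by the tool carry_out, never from a script. Its argument "rows" is a list of rows, each a list of 5 numbers: the closure, from -1 (fully open) to 1 (shut), so that 0 is half open, then the shift along the tool's x, y, z in units of 30 mm (1.0 is 30 mm), then the turn about the tool's z in units of 5 degrees (1.0 is 5 degrees). In form: [[jaw, x, y, z, turn], ...]. A call has 1 to 20 rows; each row shifts and turns the pose as measured when the row begins, along the tool's axes as they then stand; what a row does not reach is not made up. A row lasts 1/12 s, in which the tool goes at most 41.7 mm and 7.16 degrees, less where a joint would pass 70% of its speed; a pose out of reach is approached as far as the arm can. A call is refused whole if a number of a shift passes 1 or a number of a turn 1, either way. A call with a gripper value outside its range is refused whole. The fingers move at their own pace and stop on an object; "force" is the grip in N (left out, the last holds). Time passes only in rows, so rows that do not move let the fingers close. It gives the time, the measured TCP pose, the force and the opening at its end, in the units of the state.
- read_state(): the state, without advancing time (a new reading comes with each control period).
- camera(name): name is "scene" or "side" or "wrist"; returns the picture (480x640x3 uint8, blue, green, red); there is no depth.
- camera_info(name): a dict with "fx", "fy", "cx", "cy" (pixels), "extrinsics" (4x4, takes a point from camera to world coordinates); the wrist camera has in their place "tool_from_camera" (4x4, takes a point from camera to tool coordinates, whose origin is the TCP and whose axes are the tool frame's). Camera axes: x right, y down, z forward; pixel columns grow to the right and rows downward; lengths in m; the calibration is good to about 2 mm. A picture is of the moment at which its call begins: read the wrist's pose just before it. camera_info takes no time and is no camera call.
- close_job(): hands the job in, once; it reports no verdict.
Trained networks look in the newest picture that a camera, given by its name, has taken for a name from the list of things; names that differ only in an ending like _2 or _b are one class to them, and where a whole thing is asked for, a point or a joint stands for the part that bears it (a point fixed in the world has none). Each returns a list of dicts, best first, with "conf" (0 to 1); they miss things now and then, are a little off and sometimes report something else, mostly with a low value. They report only what shows in the picture. A call takes as long as a camera call. They do not tell look-alikes from the thing itself.
- recognise(query, camera): "box" ([centre column, centre row, width, height] in pixels, round what is visible of it).
- silhouettes(query, camera): "mask" (480x640 bool, what is visible of it) and "box" ([centre column, centre row, width, height] in pixels, round what is visible of it).
- pinpoint(query, camera): "xy" ([column, row] in pixels: a listed point, or the origin of a listed thing).
The state is a dict: "time": time; "joint_positions": joint angles; "joint_vel": joint speeds; "joint_torque": joint torques, N m; "ee_pos": TCP position; "eef_rot": TCP orientation; "ft_force": force on the tool from outside, world axes, zero at the start; "torque": the same for the moment, N m; "width": finger opening in m.
Only numpy, scipy, OpenCV 4.12 (cv2) and the standard library are available. Lean on these libraries where they do the work, as an engineer would, in place of code of your own. Each camera call takes 0.05 s, during which the arm holds its last target. There are 200 camera calls.

TASK

Put the jeweller's work away for the night: lay the wooden ring clamp inside the open wooden case, then set the lid squarely down on the case with its plug inside the walls, and then slide both side bolts fully home through the staples on the lid. Set the clamp and the lid down rather than dropping them, and leave everything else on the bench where it is.

Things in the scene. Friction and masses are not known exactly. Their poses are not given: they have to be found in the camera images.
- case: Open-topped wooden box fixed to the bench, 150 (x) x 160 (y) x 70 mm high, walls and floor 8 mm (134 x 144 mm inside). Origin: centre of its underside, on the bench; z up. On a 68 mm high ledge at its +y and -y side sits a slotted steel bolt barrel, 44 mm wide in x, 92 to 202 mm from the origin in y, top at z = 100 mm; bolt axis x = 0, z = 93 mm.
- lid: Loose wooden lid, 148 (x) x 156 (y) mm, 12 mm panel, 0.35 kg, lying plug down beside the case. Origin: centre of the plug's underside. The plug (124 x 134 mm, 8 mm deep) goes inside the case walls with 5 mm play each side; the panel then rests on the walls, origin 62 mm above the case's. Lid y goes along case y, either way round. Panel top at z = 20 mm.
- lid_handle (a point): Centre of the lid's dark wooden bar handle, in the middle of the lid at lid z = 48 mm: bar along the lid's y, 84 mm long, 14 mm wide (x), 14 mm high, with 21 mm of free height below it. Axes are the lid's.
- lid_staple (a point): Centre of the opening of the steel staple at the lid's +y end (lid y = 61 mm, z = 31 mm); the same one stands at y = -61 mm. Opening 26 mm wide, 22 mm high above the panel, 12 mm thick in y, outside top at lid z = 46 mm. A bolt passes through it along y.
- clamp: Loose wooden ring clamp with a brass band in the middle, lying flat: 110 mm long (x), 28 mm wide (y), 24 mm high, 0.14 kg. Origin: centre of its underside. It starts at the other side of the case from the lid.
- bolt_left (a joint): Bolt on the case's +y side: 0 = fully drawn back, 0.060 m = fully home (it slides along the case's -y, towards the box). Steel rod of 12 mm diameter, its tip 105 mm from the case's origin at 0, 45 mm when home, well through the staple. It resists with about 3 N and stays where left.
- bolt_right (a joint): The same bolt mirrored on the case's -y side: 0 = fully drawn back, 0.060 m = fully home (slides along the case's +y).
- bolt_left_knob (a point): Grip point on the left bolt's upright knob: a post of 14 mm diameter with a 20 mm ball on top (ball's top at 145 mm above the bench); this point lies on the post's axis 131 mm above the bench, 31 mm above the barrel's top. It is 172 mm from the case's origin in case y when drawn back, 112 mm when home.
- bolt_right_knob (a point): The same point on the right bolt's knob.
- dish: Bystander: round white porcelain sorting dish, 90 mm across, 16 mm high. Origin under its centre.
- oilcup: Bystander: brass oil cup, 64 mm across, 48 mm high. Origin under its centre.
- graver_tray: Bystander: wooden tray of gravers, 110 (x) x 160 (y) x 24 mm. Origin under its centre.
- jar: Bystander: glass jar with a black cap, 56 mm across, 75 mm high. Origin under its centre.
- screwdriver: Bystander: screwdriver, 170 mm long, lying along its x.
- brush: Bystander: bench brush, 170 mm long, lying along its x.
- tweezers: Bystander: steel tweezers, 130 mm long, lying along their x.
Things that resemble listed ones, but are neither listed nor needed, are in the scene too. Of the things that look like the lid, the larger one is meant.

How it is judged:
On the way, in this order (a step that is already met when the one before it is completed fails the run):
1. the ring clamp lies inside the case, released (x of clamp in the frame of case between -0.062 and 0.062 m and y of clamp in the frame of case between -0.068 and 0.068 m and z of clamp in the frame of case between 0 and 0.04 m and contact force between the fingers and clamp below 0.1 N and linear speed of clamp below 0.02 m/s), for 0.2 s.
2. the lid is seated on the case, released, the clamp inside (x of clamp in the frame of case between -0.062 and 0.062 m and y of clamp in the frame of case between -0.068 and 0.068 m and z of clamp in the frame of case between 0 and 0.04 m and z of lid in the frame of case between 0.057 and 0.066 m and horizontal distance between lid and case below 0.01 m and angle between the y axis of lid and the y axis of case, either way round below 0.1 rad and angle between lid's own z axis and vertical below 0.04 rad and contact force between the fingers and lid below 0.1 N and linear speed of lid below 0.02 m/s), for 0.2 s.
3. one bolt is fully home through its staple (x of clamp in the frame of case between -0.062 and 0.062 m and y of clamp in the frame of case between -0.068 and 0.068 m and z of clamp in the frame of case between 0 and 0.04 m and z of lid in the frame of case between 0.057 and 0.066 m and horizontal distance between lid and case below 0.01 m and angle between the y axis of lid and the y axis of case, either way round below 0.1 rad and angle between lid's own z axis and vertical below 0.04 rad and value of joint any of bolt_left, bolt_right above 0.054 m), for 0.1 s.
At the end, for the whole second after the job is handed in: The clamp lies inside the case, origin below 40 mm; the lid rests seated and released: origin 57 to 66 mm above the case's, within 10 mm of centre, square within 0.10 rad, level within 0.04 rad; both bolts past 0.054 of their 0.060 m (all of step 2 and value of joint each of bolt_left, bolt_right above 0.054 m); the robot touches nothing.
It fails at once if the clamp is dropped or thrown (moves faster than 0.8 m/s while not held) (contact force between the fingers and clamp below 0.1 N and linear speed of clamp above 0.8 m/s).
It fails at once if the lid is dropped or thrown (moves faster than 0.8 m/s while not held) (contact force between the fingers and lid below 0.1 N and linear speed of lid above 0.8 m/s).
It fails at once if a bystander is moved more than 40 mm (distance of any of dish, oilcup, graver_tray, jar, screwdriver, brush, tweezers from where it was at the start of the episode above 0.04 m).
It also fails if it takes over 72 s, if anything falls off the work surface, if the arm or the gripper's body presses on something with over 40 N, if the wrist force passes 120 N, or if a joint passes its speed limit or range.

## Working session

There is one attempt and no reset: what is moved stays moved. The work goes in short steps, Python scripts to look and compute and a tool call to move; the robot and the scene stay as the last step left them, time stands still between calls to the robot, and variables do not carry over. Pictures are saved under pics/ and viewed, about 8 in all and at most 12, crops included, and the job is handed in when it is done.

Besides the shell and the picture viewer there is one more tool, called after ">>>" by a JSON object that holds its "api" and its "payload", one argument or row to a line. carry_out: Moves the arm, as the interface text tells. Its arguments: {"type":"object","properties":{"rows":{"type":"array","items":{"type":"array","items":{"type":"number"}}},"force":{"type":"number"}},"required":["rows"]}

```bash
mkdir -p pics; cat > h.py <<'E'
from bench import *
import numpy as np, cv2
from scipy.spatial.transform import Rotation as R
def ext(n):
    i=camera_info(n)
    if 'extrinsics' in i: T=np.array(i['extrinsics'])
    else:
        s=read_state(); W=np.eye(4); W[:3,:3]=R.from_quat(s['eef_rot']).as_matrix(); W[:3,3]=s['ee_pos']
        T=W@np.array(i['tool_from_camera'])
    return i,T
def ray(n,uv,z):
    i,T=ext(n); d=T[:3,:3]@np.array([(uv[0]-i['cx'])/i['fx'],(uv[1]-i['cy'])/i['fy'],1]); o=T[:3,3]
    return o+d*(z-o[2])/d[2]
def proj(n,p):
    i,T=ext(n); c=np.linalg.inv(T)@np.append(p,1); return np.array([i['fx']*c[0]/c[2]+i['cx'],i['fy']*c[1]/c[2]+i['cy']])
E
python3 - <<'E'
from h import *
np.set_printoptions(precision=3,suppress=True)
s=read_state();print(s['time'],s['ee_pos'],s['eef_rot'],s['ft_force'],s['width'])
for n in('scene','side'):
    cv2.imwrite(f'pics/{n}0.png',camera(n)); i,T=ext(n); print(n,i['fx'],T)
print(camera_info('wrist'))
Z=dict(case=0,lid=0,lid_handle=.048,lid_staple=.031,clamp=0,bolt_left_knob=.131,bolt_right_knob=.131)
for n in('scene','side'):
    for q,z in Z.items():
        print(n,q,[(round(d['conf'],2),np.round(d['xy']),ray(n,d['xy'],z)[:2].round(3)) for d in pinpoint(q,n)[:4]])
E
```

```text
0.0 [0.18  0.598 0.236] [ 0.803  0.596 -0.001  0.   ] [-0.095 -0.149  0.287] 0.08684694338294528
scene 440.18437475996313 [[-0.828  0.437 -0.351  0.942]
 [ 0.56   0.66  -0.5    0.595]
 [ 0.013 -0.611 -0.792  0.971]
 [ 0.     0.     0.     1.   ]]
side 476.3640131502019 [[ 0.871 -0.326  0.367  0.01 ]
 [-0.49  -0.552  0.674 -0.897]
 [-0.017 -0.767 -0.641  1.004]
 [ 0.     0.     0.     1.   ]]
{'fx': 393.83167084207764, 'fy': 393.83167084207764, 'cx': 317.44962580927256, 'cy': 245.16859002624352, 'tool_from_camera': array([[ 1.   ,  0.001, -0.001, -0.   ],
       [-0.   ,  0.96 ,  0.281, -0.077],
       [ 0.001, -0.281,  0.96 , -0.147],
       [ 0.   ,  0.   ,  0.   ,  1.   ]])}
scene case [(0.9, array([304., 260.]), array([0.596, 0.025]))]
scene lid [(0.98, array([403., 365.]), array([0.565, 0.394])), (0.92, array([527., 337.]), array([0.275, 0.505]))]
scene lid_handle [(0.85, array([407., 356.]), array([0.563, 0.392])), (0.68, array([532., 327.]), array([0.277, 0.499]))]
scene lid_staple [(0.68, array([412., 390.]), array([0.596, 0.451])), (0.56, array([544., 348.]), array([0.285, 0.
[... 263 characters left out ...]
584, -0.142]))]
side case [(0.96, array([345., 267.]), array([0.577, 0.02 ]))]
side lid [(0.72, array([203., 217.]), array([0.279, 0.493])), (0.56, array([287., 210.]), array([0.554, 0.382]))]
side lid_handle [(0.64, array([286., 199.]), array([0.552, 0.381]))]
side lid_staple [(0.96, array([286., 189.]), array([0.59 , 0.459])), (0.68, array([198., 205.]), array([0.279, 0.531]))]
side clamp [(0.55, array([391., 373.]), array([ 0.475, -0.366])), (0.52, array([273., 264.]), array([0.388, 0.144])), (0.51, array([449., 292.]), array([ 0.78 , -0.225]))]
side bolt_left_knob [(0.4, array([323., 203.]), array([0.596, 0.19 ]))]
side bolt_right_knob [(0.62, array([286., 208.]), array([0.484, 0.225]))]
```

View pics/scene0.png

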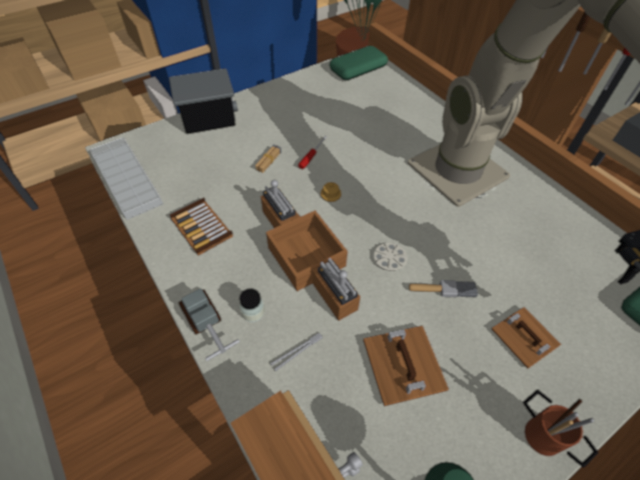

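View pics/side0.png

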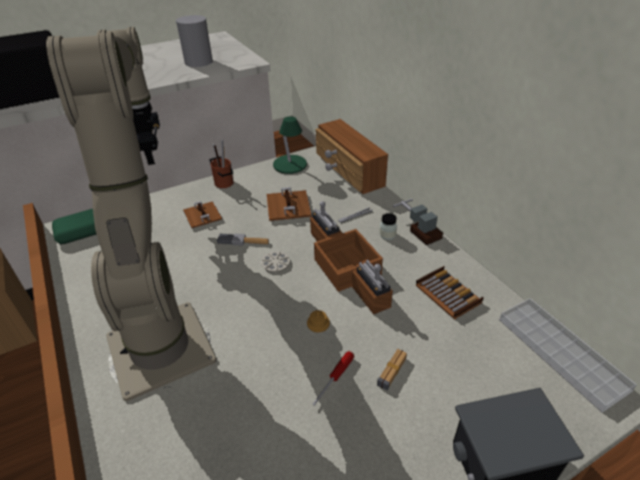

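The scene view shows the case at (305,248), and two lid-like panels: the large one at (403,365) and a small one at (527,337). The larger is meant. The clamp with its brass band is at (268,158) in scene and (391,368) in side. The red screwdriver and the brush at (445,288) are separate objects. I'll rectify the views to get yaw and confirm in one enlarged crop.

```bash
cat >> h.py <<'E'
def topdown(n,img,x0,x1,y0,y1,z,s=1000):
    # image: right = -y world, up = +x
    W,H=int((y1-y0)*s),int((x1-x0)*s)
    src=np.float32([proj(n,[x,y,z]) for x,y in((x1,y1),(x1,y0),(x0,y0),(x0,y1))])
    M=cv2.getPerspectiveTransform(src,np.float32([[0,0],[W,0],[W,H],[0,H]]))
    return cv2.warpPerspective(img,M,(W,H))
def go(p,yaw=None):
    s=read_state(); Rm=R.from_quat(s['eef_rot']).as_matrix(); 
    y=np.degrees(np.arctan2(Rm[1,0],Rm[0,0])); d=np.array(p)-s['ee_pos']
    print('t',round(s['time'],2),'at',np.round(s['ee_pos'],4),'yaw',round(y,2),'tilt',Rm[:2,2].round(4),'w',round(s['width'],4),'F',np.round(s['ft_force'],1))
    if yaw is not None:
        tu=(y-yaw+90)%180-90; a=np.radians(y-tu); print('turn units',round(tu/5,2))
        ax=np.array([[np.cos(a),np.sin(a)],[np.sin(a),-np.cos(a)]])
        print('after-turn units',np.round(np.append(ax@d[:2],-d[2])/.03,2))
    print('now units',np.round(Rm.T@d/.03,2))
E
python3 - <<'E'
from h import *
I={n:camera(n) for n in('scene','side')}
o=[]
for n in I:
    a=topdown(n,I[n],.35,.62,-.45,-.25,.02,1400); b=topdown(n,I[n],.45,.7,.28,.5,.02,1400)
    o.append(cv2.resize(np.hstack([cv2.resize(a,(280,378)),cv2.resize(b,(332,378))]),None,fx=.65,fy=.75))
cv2.imwrite('pics/c1.png',np.vstack(o))
for q,z in dict(clamp=.024,lid=.02,case=.07).items():
  for n in I:
    for d in silhouettes(q,n)[:3]:
        pts=np.argwhere(d['mask'])[:,::-1]
        w=np.float32([ray(n,u,z)[:2] for u in pts[::max(1,len(pts)//800)]])*1000
        r=cv2.minAreaRect(w); b=cv2.boxPoints(r); e=max((b[1]-b[0],b[2]-b[1]),key=np.linalg.norm)
        print(q,n,round(d['conf'],2),np.round(d['box']),np.round(r[0]),np.round(r[1]),'long yaw',round(float(np.degrees(np.arctan2(e[1],e[0]))),1))
E
```

```text
clamp scene 0.9 [271. 157.  28.  28.] [ 485. -348.] [130.  43.] long yaw 27.8
clamp side 0.75 [391. 370.  38.  38.] [ 473. -370.] [119.  32.] long yaw 28.1
clamp side 0.55 [375. 275.  18.  19.] [632. -72.] [91. 40.] long yaw 85.1
lid scene 0.85 [528. 336.  69.  60.] [289. 503.] [118. 115.] long yaw 87.8
lid scene 0.63 [404. 367.  83.  80.] [567. 394.] [158. 148.] long yaw 69.0
lid scene 0.16 [298. 351.  51.  39.] [749. 239.] [132.  20.] long yaw 0.2
lid side 0.97 [203. 215.  35.  22.] [277. 492.] [139. 107.] long yaw 86.5
lid side 0.64 [289. 204.  46.  32.] [562. 391.] [202. 147.] long yaw 69.2
case scene 0.69 [312. 250. 104. 138.] [593.  18.] [464. 167.] long yaw 88.2
case side 0.91 [349. 259.  86. 113.] [566.  18.] [511. 178.] long yaw 85.3
case side 0.46 [324. 215.  16.  24.] [609. 206.] [143.  30.] long yaw 72.5
```

View pics/c1.png

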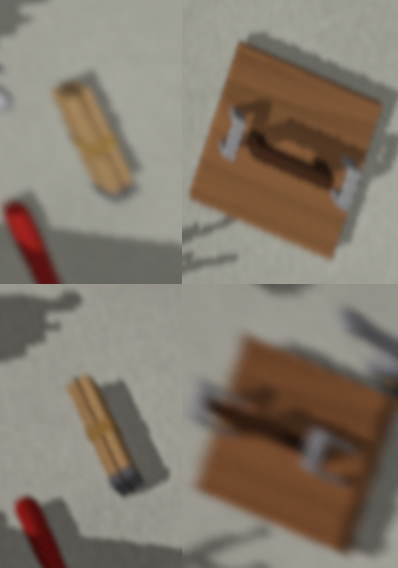

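The crop confirms both: the 148×158 mm panel with a dark handle at about (0.565, 0.393), handle yaw about 69°, is the lid. The wooden piece with the brass band at about (0.479, -0.36), yaw about 28°, is the clamp.

>>> {"api": "carry_out", "payload": {
  "rows": [
    [-1,-0.31,0.88,-0.18,0],
    [-1,-0.31,0.88,-0.18,0],
    [-1,-0.31,0.88,-0.18,0],
    [-1,-0.31,0.88,-0.18,0],
    [-1,-0.31,0.88,-0.18,0],
    [-1,-0.31,0.88,-0.18,0],
    [-1,-0.31,0.88,-0.18,0],
    [-1,-0.31,0.88,-0.18,0],
    [-1,-0.31,0.88,-0.18,0],
    [-1,-0.31,0.88,-0.18,0],
    [-1,-0.31,0.88,-0.18,0],
    [-1,-0.31,0.88,-0.18,0],
    [-1,0,0,0,0],
    [-1,0,0,0,0]
  ]
}}

```text
time: 2.37
ee_pos: [0.4623, 0.3913, 0.3036]
eef_rot: [0.801, 0.598, -0.0, -0.0]
ft_force: [0.0, 0.8, 0.0]
width: 0.0866
```

```bash
python3 - <<'E'
from h import *
go([.5,0,.3],118)
camera('wrist')
for q,z in dict(lid_handle=.048,lid_staple=.031,lid=0).items():
    print(q,[(round(d['conf'],2),ray('wrist',d['xy'],z)[:2].round(4)) for d in pinpoint(q,'wrist')[:3]])
E
```

```text
t 2.37 at [0.4623 0.3913 0.3036] yaw 73.5 tilt [-0.0002  0.0001] w 0.0866 F [0.  0.8 0. ]
turn units -8.9
after-turn units [-12.11  -5.01   0.12]
now units [-12.15   4.91   0.12]
lid_handle [(0.75, array([0.562 , 0.3942]))]
lid_staple [(0.65, array([0.5817, 0.4528]))]
lid [(0.55, array([0.5624, 0.3956]))]
```

>>> {"api": "carry_out", "payload": {
  "rows": [
    [-1,-0.93,0.38,0,0],
    [-1,-0.93,0.38,0,0],
    [-1,-0.93,0.38,0,0],
    [-1,-0.93,0.38,0,0],
    [-1,-0.93,0.38,0,0],
    [-1,-0.93,0.38,0,0],
    [-1,-0.93,0.38,0,0],
    [-1,-0.93,0.38,0,0],
    [-1,-0.93,0.38,0,0],
    [-1,-0.93,0.38,0,0],
    [-1,-0.93,0.38,0,0],
    [-1,-0.93,0.38,0,0],
    [-1,-0.93,0.38,0,0],
    [-1,0,0,0,0],
    [-1,0,0,0,0]
  ]
}}

```text
time: 3.82
ee_pos: [0.4971, 0.0051, 0.2991]
eef_rot: [0.789, 0.615, -0.001, -0.003]
ft_force: [-0.2, 0.6, 0.8]
width: 0.0871
```

```bash
python3 - <<'E'
from h import *
go([.46,-.33,.25],118)
w=camera('wrist'); cv2.imwrite('pics/w1.png',w)
for q,z in dict(case=0,bolt_left_knob=.131,bolt_right_knob=.131).items():
    print(q,[(round(d['conf'],2),np.round(d['xy']),ray('wrist',d['xy'],z)[:2].round(4)) for d in pinpoint(q,'wrist')[:3]])
E
```

```text
t 3.82 at [0.4971 0.0051 0.2991] yaw 75.85 tilt [-0.0057  0.0043] w 0.0871 F [-0.2  0.6  0.8]
turn units -8.43
after-turn units [-9.28 -6.34  1.64]
now units [-11.14   1.54   1.6 ]
case [(0.83, array([346., 265.]), array([0.5797, 0.0206]))]
bolt_left_knob [(0.92, array([547., 283.]), array([0.5914, 0.1858]))]
bolt_right_knob []
```

View pics/w1.png

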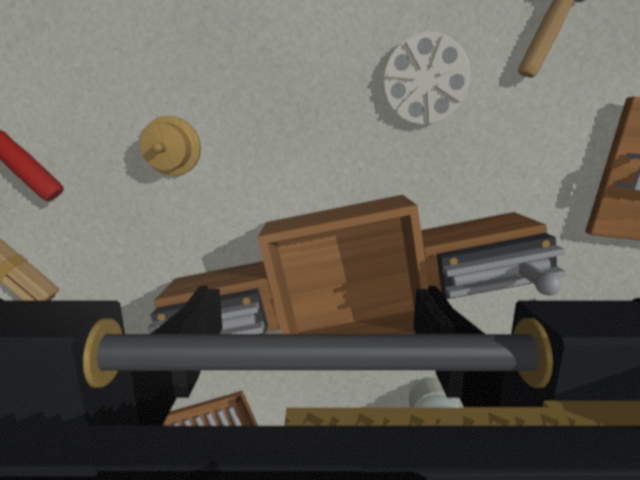

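The wrist view shows the case, with rim corners at about (260,237) and (407,197), the left knob at (547,283), the clamp's end at (20,275), the screwdriver on the left, and the lid on the right.

```bash
python3 - <<'E'
from h import *
a=ray('wrist',(261,236),.07);b=ray('wrist',(407,197),.07);d=b-a
print(a,b,np.linalg.norm(d),'yaw',np.degrees(np.arctan2(d[1],d[0])))
y=np.arctan2(d[1],d[0]); cx=np.array([np.sin(y),-np.cos(y)]); print('centre from rim',(a[:2]+b[:2])/2+.075*cx)
l=ray('wrist',(545,283),.131)[:2];print('knob',l,'centre',l-.172*d[:2]/np.linalg.norm(d[:2]))
E
```

```text
[ 0.5050123  -0.05311442  0.07      ] [0.50176173 0.09402745 0.07      ] 0.14717776566936666 yaw 91.2655353056796
centre from rim [0.57836872 0.02211296]
knob [0.59084177 0.18431991] centre [0.59464055 0.01236186]
```

>>> {"api": "carry_out", "payload": {
  "rows": [
    [-1,-0.93,0.13,0.13,0],
    [-1,-0.93,0.13,0.13,0],
    [-1,-0.93,0.13,0.13,0],
    [-1,-0.93,0.13,0.13,0],
    [-1,-0.93,0.13,0.13,0],
    [-1,-0.93,0.13,0.13,0],
    [-1,-0.93,0.13,0.13,0],
    [-1,-0.93,0.13,0.13,0],
    [-1,-0.93,0.13,0.13,0],
    [-1,-0.93,0.13,0.13,0],
    [-1,-0.93,0.13,0.13,0],
    [-1,-0.93,0.13,0.13,0],
    [-1,0,0,0,-1]
  ]
}}

```text
time: 5.1
ee_pos: [0.4718, -0.3236, 0.2473]
eef_rot: [0.748, 0.664, 0.0, -0.004]
ft_force: [-0.9, -0.9, -0.1]
width: 0.087
```

>>> {"api": "carry_out", "payload": {
  "rows": [
    [-1,0,0,0,-1],
    [-1,0,0,0,-1],
    [-1,0,0,0,-1],
    [-1,0,0,0,-1],
    [-1,0,0,0,-1],
    [-1,0,0,0,-1],
    [-1,0,0,0,-1],
    [-1,0,0,0,-0.5],
    [-1,0,0,0,0],
    [-1,0,0,0,0]
  ]
}}

```text
time: 5.93
ee_pos: [0.4775, -0.3146, 0.2406]
eef_rot: [0.513, 0.858, 0.002, -0.01]
ft_force: [-1.1, -0.5, 0.1]
width: 0.0869
```

```bash
python3 - <<'E'
from h import *
w=camera('wrist'); 
for d in pinpoint('clamp','wrist')[:2]: print(d['conf'],d['xy'],ray('wrist',d['xy'],0))
m=None
for d in silhouettes('clamp','wrist')[:2]:
    pts=np.argwhere(d['mask'])[:,::-1]
    for z in (.012,.024):
        w2=np.float32([ray('wrist',u,z)[:2] for u in pts[::max(1,len(pts)//800)]])*1000
        r=cv2.minAreaRect(w2); b=cv2.boxPoints(r); e=max((b[1]-b[0],b[2]-b[1]),key=np.linalg.norm)
        print(round(d['conf'],2),np.round(d['box']),np.round(r[0],1),np.round(r[1]),'yaw',round(float(np.degrees(np.arctan2(e[1],e[0]))),1))
go([.479,-.36,.02],118)
E
```

```text
0.63 [272.4, 194.4] [ 0.48037351 -0.35925109  0.        ]
0.56 [269. 196.  34. 123.] [ 483.4 -361.4] [115.  31.] yaw 27.6Traceback (most recent call last):
  File "<stdin>", line 8, in <module>
  File "h.py", line 12, in ray
    i,T=ext(n); d=T[:3,:3]@np.array([(uv[0]-i['cx'])/i['fx'],(uv[1]-i['cy'])/i['fy'],1]); o=T[:3,3]
        ~~~^^^
  File "h.py", line 8, in ext
    s=read_state(); W=np.eye(4); W[:3,:3]=R.from_quat(s['eef_rot']).as_matrix(); W[:3,3]=s['ee_pos']
ValueError: time passes only in moves, steps and waits
```

```bash
python3 - <<'E'
s=open('h.py').read()
s=s.replace("from bench import *","from bench import *\nfrom bench import read_state as _rs\nC=[]\ndef read_state():\n    if not C: C.append(_rs())\n    return C[0]",1)
open('h.py','w').write(s)
E
python3 - <<'E'
from h import *
go([.480,-.360,.1],117.7); print(np.round(read_state()['joint_positions'],3))
E
```

```text
t 6.08 at [ 0.4775 -0.3148  0.2407] yaw 118.29 tilt [-0.0161  0.0121] w 0.0869 F [ 0.4 -0.3 -1.2]
turn units 0.12
after-turn units [-1.37 -0.63  4.69]
now units [-1.45 -0.6   4.67]
[ 0.364  0.225  0.165  1.592 -0.04   1.348  2.6  ]
```

>>> {"api": "carry_out", "payload": {
  "rows": [
    [-1,0,0,0,1],
    [-1,0,0,0,1],
    [-1,0,0,0,1],
    [-1,0,0,0,1],
    [-1,0,0,0,1],
    [-1,0,0,0,1],
    [-1,0,0,0,1],
    [-1,0,0,0,1],
    [-1,0,0,0,1],
    [-1,0,0,0,1],
    [-1,0,0,0,1],
    [-1,0,0,0,1],
    [-1,0,0,0,1],
    [-1,0,0,0,1],
    [-1,0,0,0,1],
    [-1,0,0,0,1],
    [-1,0,0,0,1],
    [-1,0,0,0,1],
    [-1,0,0,0,0]
  ]
}}

```text
time: 7.67
ee_pos: [0.4848, -0.3055, 0.2416]
eef_rot: [0.978, 0.209, -0.01, -0.002]
ft_force: [0.1, 0.2, 0.5]
width: 0.0869
```

```bash
python3 - <<'E'
from h import *
go([.480,-.360,.1],117.7); print(np.round(read_state()['joint_positions'],3))
E
```

```text
t 7.67 at [ 0.4848 -0.3055  0.2416] yaw 24.08 tilt [-0.0214  0.0001] w 0.0869 F [0.1 0.2 0.5]
turn units 17.28
after-turn units [1.54 0.99 4.72]
now units [-0.8   1.64  4.72]
[ 0.2    0.228  0.327  1.597 -0.064  1.347  0.955]
```

>>> {"api": "carry_out", "payload": {
  "rows": [
    [-1,0,0,0,1],
    [-1,0,0,0,1],
    [-1,0,0,0,1],
    [-1,0,0,0,1],
    [-1,0,0,0,1],
    [-1,0,0,0,1],
    [-1,0,0,0,1],
    [-1,0,0,0,1],
    [-1,0,0,0,1],
    [-1,0,0,0,1],
    [-1,0,0,0,1],
    [-1,0,0,0,1],
    [-1,0,0,0,1],
    [-1,0,0,0,1],
    [-1,0,0,0,1],
    [-1,0,0,0,1],
    [-1,0,0,0,0.4],
    [-1,0,0,0,0]
  ]
}}

```text
time: 9.17
ee_pos: [0.4903, -0.298, 0.2438]
eef_rot: [0.873, -0.487, -0.007, 0.009]
ft_force: [0.4, 0.3, -0.1]
width: 0.0868
```

```bash
python3 - <<'E'
from h import *
go([.480,-.360,.1],117.7); print(np.round(read_state()['joint_positions'],3))
E
```

```text
t 9.17 at [ 0.4903 -0.298   0.2438] yaw -58.34 tilt [-0.022  -0.0093] w 0.0868 F [ 0.4  0.3 -0.1]
turn units 0.79
after-turn units [1.67 1.27 4.79]
now units [1.6  1.26 4.82]
[ 0.052  0.233  0.479  1.602 -0.09   1.347 -0.477]
```

>>> {"api": "carry_out", "payload": {
  "rows": [
    [-1,0,0,0,0.8],
    [-1,0.4,0.3,0.8,0],
    [-1,0.4,0.3,0.8,0],
    [-1,0.4,0.3,0.8,0],
    [-1,0.4,0.3,0.8,0],
    [-1,0,0,0.8,0],
    [-1,0,0,0.8,0],
    [-1,0,0,0,0]
  ]
}}

```text
time: 9.83
ee_pos: [0.4821, -0.3596, 0.0986]
eef_rot: [0.864, -0.503, -0.003, 0.011]
ft_force: [-0.6, 1.1, -0.1]
width: 0.087
```

```bash
python3 - <<'E'
from h import *
w=camera('wrist'); cv2.imwrite('pics/w2.png',w)
print([(d['conf'],d['xy'],ray('wrist',d['xy'],0).round(4)) for d in pinpoint('clamp','wrist')[:2]])
go([.481,-.360,.017],117.7); print(proj('wrist',[.481,-.36,.024]))
E
```

```text
[(0.73, [322.0, 252.5], array([ 0.4833, -0.3661,  0.    ]))]
t 9.93 at [ 0.4843 -0.3604  0.103 ] yaw -60.46 tilt [-0.0113 -0.0185] w 0.0869 F [-0.  -0.   0.6]
turn units 0.37
after-turn units [-0.06  0.09  2.87]
now units [-0.1   0.04  2.87]
[312.30071102 263.46148915]
```

View pics/w2.png

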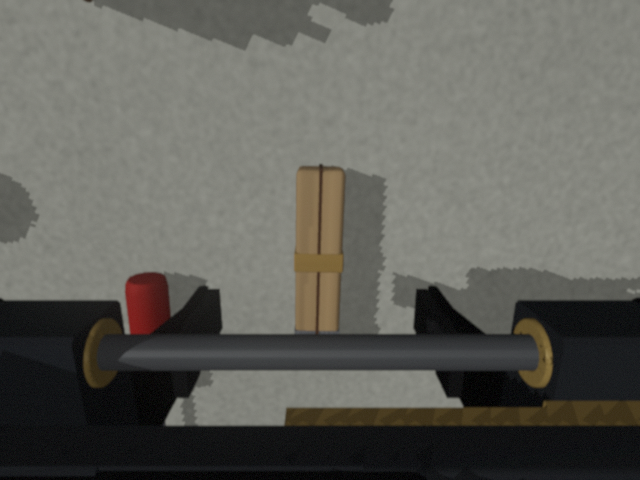

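The wrist view shows the clamp lying along the image's vertical, with the brass band at (319,263) between the open jaws. The screwdriver handle at (148,300) is clear of the fingers. Descending with a shift of about 3 mm along +x.

>>> {"api": "carry_out", "payload": {
  "rows": [
    [-1,0.03,0.03,0.5,0.3],
    [-1,0.02,0,0.6,0],
    [-1,0,0,0.6,0],
    [-1,0,0,0.6,0],
    [-1,0,0,0.4,0],
    [-1,0,0,0.1,0],
    [-1,0,0,0,0]
  ]
}}

```text
time: 10.52
ee_pos: [0.4943, -0.3665, 0.0318]
eef_rot: [0.86, -0.509, 0.011, 0.01]
ft_force: [0.0, 0.0, -0.6]
width: 0.087
```

```bash
python3 - <<'E'
from h import *
go([.4835,-.3615,.017],117.7)
E
```

```text
t 10.52 at [ 0.4943 -0.3665  0.0318] yaw -61.25 tilt [ 0.008 -0.029] w 0.087 F [ 0.   0.  -0.6]
turn units 0.21
after-turn units [-0.32  0.24  0.49]
now units [-0.33  0.23  0.49]
```

>>> {"api": "carry_out", "payload": {
  "rows": [
    [-1,-0.12,0.1,0.1,0.1],
    [-1,-0.1,0.08,0.1,0],
    [-1,-0.1,0.06,0.1,0],
    [-1,0,0,0.1,0],
    [-1,0,0,0.1,0]
  ]
}}

```text
time: 10.93
ee_pos: [0.4851, -0.3627, 0.0207]
eef_rot: [0.858, -0.513, 0.014, 0.01]
ft_force: [-0.3, 0.4, -0.3]
width: 0.0869
```

```bash
python3 - <<'E'
from h import *
go([.4835,-.3615,.017],117.7)
E
```

```text
t 10.93 at [ 0.4851 -0.3627  0.0207] yaw -61.73 tilt [ 0.0144 -0.032 ] w 0.0869 F [-0.3  0.4 -0.3]
turn units 0.11
after-turn units [-0.06  0.03  0.12]
now units [-0.06  0.03  0.12]
```

Good; close with moderate force.

>>> {"api": "carry_out", "payload": {
  "rows": [
    [0.3,0,0,0.1,0],
    [0.6,0,0,0,0],
    [0.6,0,0,0,0],
    [0.6,0,0,0,0],
    [0.6,0,0,0,0],
    [0.6,0,0,0,0]
  ],
  "force": 20
}}

```text
time: 11.43
ee_pos: [0.485, -0.3629, 0.0169]
eef_rot: [0.858, -0.513, 0.014, 0.01]
ft_force: [-0.1, -0.2, 0.8]
width: 0.0553
```

>>> {"api": "carry_out", "payload": {
  "rows": [
    [0.6,0,0,-0.2,0],
    [0.6,0,0,-0.5,0],
    [0.6,0,0,-0.8,0],
    [0.6,0,0,-0.8,0],
    [0.6,0,0,-0.8,0],
    [0.6,0,0,-0.8,0],
    [0.6,0,0,-0.8,0],
    [0.6,0,0,-0.8,0],
    [0.6,0,0,-0.8,0],
    [0.6,0,0,0,0],
    [0.6,0,0,0,0]
  ]
}}

```text
time: 12.35
ee_pos: [0.4809, -0.3568, 0.2192]
eef_rot: [0.858, -0.514, 0.014, 0.01]
ft_force: [0.6, 0.9, -0.4]
width: 0.0171
```

```bash
python3 - <<'E'
from h import *
go([.48,-.05,.26],-2);print(np.round(read_state()['joint_positions'],3))
E
```

```text
t 12.35 at [ 0.4809 -0.3568  0.2192] yaw -61.84 tilt [ 0.0143 -0.0322] w 0.0171 F [ 0.6  0.9 -0.4]
turn units -11.97
after-turn units [ -0.39 -10.22  -1.36]
now units [-8.98 -4.8  -1.69]
[ 0.126  0.277  0.515  1.612 -0.123  1.258 -0.421]
```

The fingers are slower than I allowed for, and I lifted before they closed. Reopen and look again.

>>> {"api": "carry_out", "payload": {
  "rows": [
    [-1,0,0,0.8,0],
    [-1,0,0,0.8,0],
    [-1,0,0,0.8,0],
    [-1,0,0,0.5,0],
    [-1,0,0,0,0],
    [-1,0,0,0,0],
    [-1,0,0,0,0],
    [-1,0,0,0,0],
    [-1,0,0,0,0],
    [-1,0,0,0,0],
    [-1,0,0,0,0],
    [-1,0,0,0,0]
  ]
}}

```text
time: 13.35
ee_pos: [0.4833, -0.361, 0.1337]
eef_rot: [0.857, -0.514, 0.018, 0.01]
ft_force: [-0.1, -0.5, -0.4]
width: 0.0844
```

```bash
python3 - <<'E'
from h import *
w=camera('wrist')
print([(d['conf'],d['xy'],ray('wrist',d['xy'],0).round(4)) for d in pinpoint('clamp','wrist')[:2]])
for d in silhouettes('clamp','wrist')[:1]:
    pts=np.argwhere(d['mask'])[:,::-1]
    for z in (.024,):
        w2=np.float32([ray('wrist',u,z)[:2] for u in pts[::max(1,len(pts)//800)]])*1000
        r=cv2.minAreaRect(w2); b=cv2.boxPoints(r); e=max((b[1]-b[0],b[2]-b[1]),key=np.linalg.norm)
        print(round(d['conf'],2),np.round(d['box']),np.round(r[0],1),np.round(r[1]),'yaw',round(float(np.degrees(np.arctan2(e[1],e[0]))),1))
go([.4835,-.3615,.017],117.7)
E
```

```text
[(0.63, [309.4, 240.2], array([ 0.4819, -0.3615,  0.    ]))]
0.94 [311. 243.  42. 158.] [ 482.7 -360.9] [113.  29.] yaw 27.7
t 13.45 at [ 0.4833 -0.361   0.1336] yaw -61.9 tilt [ 0.0205 -0.0351] w 0.0858 F [-1.  -0.8 -0.5]
turn units 0.08
after-turn units [0.02 0.   3.89]
now units [-0.14  0.01  3.88]
```

>>> {"api": "carry_out", "payload": {
  "rows": [
    [-1,-0.02,0,0.4,0],
    [-1,-0.02,0,0.4,0],
    [-1,-0.02,0,0.4,0],
    [-1,-0.02,0,0.4,0],
    [-1,-0.02,0,0.4,0],
    [-1,-0.02,0,0.4,0],
    [-1,-0.02,0,0.4,0],
    [-1,0,0,0.4,0],
    [-1,0,0,0.3,0],
    [-1,0,0,0,0]
  ]
}}

```text
time: 14.33
ee_pos: [0.4815, -0.3597, 0.0159]
eef_rot: [0.857, -0.514, 0.015, 0.009]
ft_force: [-6.9, 6.0, 31.7]
width: 0.0871
```

```bash
python3 - <<'E'
from h import *
go([.4825,-.3615,.017],117.7)
E
```

```text
t 14.33 at [ 0.4815 -0.3597  0.0159] yaw -61.92 tilt [ 0.0167 -0.0318] w 0.0871 F [-6.9  6.  31.7]
turn units 0.08
after-turn units [ 0.07 -0.   -0.04]
now units [ 0.07 -0.   -0.03]
```

>>> {"api": "carry_out", "payload": {
  "rows": [
    [-1,0,0,-0.12,0],
    [0.7,0,0,0,0],
    [0.7,0,0,0,0],
    [0.7,0,0,0,0],
    [0.7,0,0,0,0],
    [0.7,0,0,0,0],
    [0.7,0,0,0,0],
    [0.7,0,0,0,0],
    [0.7,0,0,0,0],
    [0.7,0,0,0,0],
    [0.7,0,0,0,0],
    [0.7,0,0,0,0],
    [0.7,0,0,0,0],
    [0.7,0,0,0,0]
  ],
  "force": 20
}}

```text
time: 15.5
ee_pos: [0.481, -0.3597, 0.0165]
eef_rot: [0.857, -0.514, 0.015, 0.01]
ft_force: [0.3, -0.1, -0.4]
width: 0.0283
```

>>> {"api": "carry_out", "payload": {
  "rows": [
    [0.7,0,0,-0.2,0],
    [0.7,0,0,-0.5,0],
    [0.7,0,0,-0.8,0],
    [0.7,0,0,-0.8,0],
    [0.7,0,0,-0.8,0],
    [0.7,0,0,-0.8,0],
    [0.7,0,0,-0.8,0],
    [0.7,0,0,-0.8,0],
    [0.7,0,0,-0.8,0],
    [0.7,0,0,-0.8,0],
    [0.7,0,0,0,0]
  ]
}}

```text
time: 16.42
ee_pos: [0.4739, -0.351, 0.2392]
eef_rot: [0.857, -0.515, 0.01, 0.01]
ft_force: [0.1, -0.2, -1.2]
width: 0.0278
```

>>> {"api": "carry_out", "payload": {
  "rows": [
    [0.7,0,0,0,-1],
    [0.7,0,0,0,-1],
    [0.7,0,0,0,-1],
    [0.7,0,0,0,-1],
    [0.7,0,0,0,-1],
    [0.7,0,0,0,-1],
    [0.7,0,0,0,-1],
    [0.7,0,0,0,-1],
    [0.7,0,0,0,-1],
    [0.7,0,0,0,-1],
    [0.7,0,0,0,-1],
    [0.7,0,0,0,-0.8],
    [0.7,0,0,0,0]
  ]
}}

```text
time: 17.5
ee_pos: [0.4693, -0.3491, 0.2349]
eef_rot: [1.0, -0.002, 0.0, 0.011]
ft_force: [-0.8, -0.4, -2.0]
width: 0.0282
```

```bash
python3 - <<'E'
from h import *
go([.55,-.10,.27],-2);print(np.round(read_state()['joint_positions'],3))
E
```

```text
t 17.5 at [ 0.4693 -0.3491  0.2349] yaw -0.25 tilt [ 0.0008 -0.0229] w 0.0282 F [-0.8 -0.4 -2. ]
turn units 0.35
after-turn units [ 2.4  -8.39 -1.17]
now units [ 2.65 -8.29 -1.36]
[ 0.219  0.237  0.393  1.607 -0.074  1.302  0.616]
```

>>> {"api": "carry_out", "payload": {
  "rows": [
    [0.7,0.23,-0.6,-0.15,0],
    [0.7,0.23,-0.93,-0.15,0],
    [0.7,0.23,-0.93,-0.15,0],
    [0.7,0.23,-0.93,-0.15,0],
    [0.7,0.23,-0.93,-0.15,0],
    [0.7,0.23,-0.93,-0.15,0],
    [0.7,0.23,-0.93,-0.15,0],
    [0.7,0.23,-0.93,-0.15,0],
    [0.7,0.23,-0.93,-0.15,0],
    [0.7,0.23,-0.93,-0.15,0],
    [0.7,0.23,-0.93,-0.15,0],
    [0.7,0.23,-0.93,-0.15,0],
    [0.7,0.23,-0.93,-0.15,0],
    [0.7,0.23,-0.93,-0.15,0],
    [0.7,0.23,-0.93,-0.15,0],
    [0.7,0.23,-0.6,-0.15,0],
    [0.7,0,0,0,0],
    [0.7,0,0,0,0]
  ]
}}

```text
time: 19.0
ee_pos: [0.5899, 0.0946, 0.2906]
eef_rot: [0.999, -0.031, -0.006, 0.011]
ft_force: [0.2, -0.4, -2.7]
width: 0.0283
```

```bash
python3 - <<'E'
from h import *
w=camera('wrist'); cv2.imwrite('pics/w3.png',w)
for q,z in dict(case=0,bolt_left_knob=.131,bolt_right_knob=.131).items():
    print(q,[(round(d['conf'],2),np.round(d['xy']),ray('wrist',d['xy'],z)[:2].round(4)) for d in pinpoint(q,'wrist')[:3]])
go([.58,.02,.2],-2)
E
```

```text
case []
bolt_left_knob [(0.84, array([312., 107.]), array([0.5893, 0.1818]))]
bolt_right_knob [(0.24, array([470.,  52.]), array([0.7027, 0.2116]))]
t 19.15 at [0.5897 0.0929 0.2908] yaw -3.61 tilt [-0.013  -0.0223] w 0.0281 F [-0.   0.2 -1.6]
turn units -0.32
after-turn units [-0.24  2.44  3.03]
now units [-0.14  2.37  3.08]
```

View pics/w3.png

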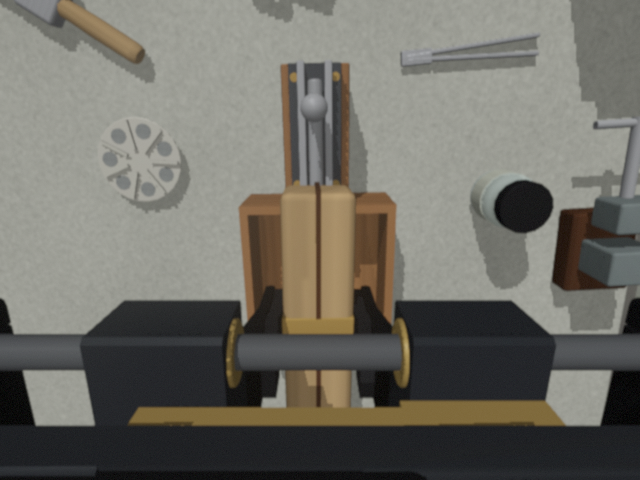

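The wrist view shows the case below the held clamp. The +y rim's top corners are at (242,200) and (394,197), the left knob's ball is at (314,107), and the barrel's far end is centred at (315,68).

```bash
python3 - <<'E'
from h import *
w=cv2.imread('pics/w3.png'); 
a=ray('wrist',(242,200),.07)[:2];b=ray('wrist',(394,197),.07)[:2];d=b-a
print(a,b,'len',np.linalg.norm(d),'xaxis yaw',np.degrees(np.arctan2(d[1],d[0])))
k=ray('wrist',(314,107),.135)[:2]; f=ray('wrist',(315.5,67),.09)[:2]
print('knob',k,'far barrel',f)
m=(a+b)/2; print('mid',m, 'yaw by knob', np.degrees(np.arctan2(*(k-m)[::-1])))
for y in (86,88,90): u=np.array([np.cos(np.radians(y)),np.sin(np.radians(y))]); print(y,'centre: rim',m-.08*u,'knob',k-.172*u,'far',f-.202*u)
E
```

```text
[0.51654644 0.10493469] [0.65958773 0.09905043] len 0.14316227491180922 xaxis yaw -2.3556355637150097
knob [0.59101729 0.18141672] far barrel [0.59345404 0.21312286]
mid [0.58806709 0.10199256] yaw by knob 87.87272770478822
86 centre: rim [0.58248657 0.02218744] knob [0.57901918 0.00983571] far [0.57936323 0.01161492]
88 centre: rim [0.58527513 0.02204129] knob [0.58501458 0.0095215 ] far [0.58640434 0.01124592]
90 centre: rim [0.58806709 0.02199256] knob [0.59101729 0.00941672] far [0.59345404 0.01112286]
```

>>> {"api": "carry_out", "payload": {
  "rows": [
    [0.7,0,0.6,0.5,-0.3],
    [0.7,0,0.65,0.5,0],
    [0.7,0,0.65,0.5,0],
    [0.7,0,0.5,0.5,0],
    [0.7,0,0.1,0.5,0],
    [0.7,0,0,0.5,0],
    [0.7,0,0,0.5,0],
    [0.7,0,0,0.5,0],
    [0.7,0,0,0,0]
  ]
}}

```text
time: 19.95
ee_pos: [0.5826, -0.0016, 0.17]
eef_rot: [1.0, -0.029, -0.004, 0.012]
ft_force: [-0.3, -0.2, -2.4]
width: 0.0284
```

```bash
python3 - <<'E'
from h import *
go([.585,.014,.03],-2.2)
E
```

```text
t 19.95 at [ 0.5826 -0.0016  0.17  ] yaw -3.29 tilt [-0.0086 -0.0242] w 0.0284 F [-0.3 -0.2 -2.4]
turn units -0.22
after-turn units [ 0.06 -0.52  4.67]
now units [ 0.08 -0.64  4.65]
```

>>> {"api": "carry_out", "payload": {
  "rows": [
    [0.7,0.05,-0.3,0.3,-0.2],
    [0.7,0.02,-0.2,0.4,0],
    [0.7,0,-0.1,0.5,0],
    [0.7,0,0,0.5,0],
    [0.7,0,0,0.5,0],
    [0.7,0,0,0.4,0],
    [0.7,0,0,0.3,0],
    [0.7,0,0,0.2,0],
    [0.7,0,0,0,0]
  ]
}}

```text
time: 20.7
ee_pos: [0.5875, 0.0182, 0.0733]
eef_rot: [1.0, -0.019, -0.001, 0.011]
ft_force: [0.6, -0.3, -0.4]
width: 0.028
```

```bash
python3 - <<'E'
from h import *
go([.585,.014,.026],-2.2)
E
```

```text
t 20.7 at [0.5875 0.0182 0.0733] yaw -2.18 tilt [-0.002  -0.0221] w 0.028 F [ 0.6 -0.3 -0.4]
turn units 0.0
after-turn units [-0.08  0.14  1.58]
now units [-0.08  0.11  1.58]
```

>>> {"api": "carry_out", "payload": {
  "rows": [
    [0.7,-0.03,0.05,0.3,0],
    [0.7,-0.02,0.05,0.3,0],
    [0.7,0,0,0.3,0],
    [0.7,0,0,0.3,0],
    [0.7,0,0,0.1,0],
    [0.7,0,0,0.08,0],
    [0.7,0,0,0.08,0]
  ]
}}

```text
time: 21.28
ee_pos: [0.5872, 0.0143, 0.027]
eef_rot: [1.0, -0.019, 0.001, 0.011]
ft_force: [-0.7, -0.4, -1.7]
width: 0.0278
```

```bash
python3 - <<'E'
from h import *
go([.585,.014,.026],-2.2)
E
```

```text
t 21.28 at [0.5872 0.0143 0.027 ] yaw -2.18 tilt [ 0.0013 -0.0216] w 0.0278 F [-0.7 -0.4 -1.7]
turn units 0.0
after-turn units [-0.07  0.01  0.03]
now units [-0.07  0.01  0.03]
```

>>> {"api": "carry_out", "payload": {
  "rows": [
    [0.7,0,0,0.04,0],
    [0.2,0,0,0,0],
    [-0.2,0,0,0,0],
    [-0.2,0,0,0,0],
    [-0.2,0,0,0,0],
    [-0.2,0,0,0,0],
    [-0.2,0,0,0,0],
    [-0.2,0,0,0,0]
  ]
}}

```text
time: 21.95
ee_pos: [0.5891, 0.0145, 0.0278]
eef_rot: [1.0, -0.019, 0.003, 0.01]
ft_force: [0.6, 0.0, 0.5]
width: 0.0514
```

>>> {"api": "carry_out", "payload": {
  "rows": [
    [-0.2,0,0,-0.3,0],
    [-0.2,0,0,-0.6,0],
    [-0.2,0,0,-0.8,0],
    [-0.2,0,0,-0.8,0],
    [-0.2,0,0,-0.8,0],
    [-0.2,0,0,-0.8,0],
    [-0.5,0,0,-0.8,0],
    [-1,0,0,-0.8,0],
    [-1,0,0,-0.8,0],
    [-1,0,0,-0.8,0],
    [-1,0,0,-0.8,0],
    [-1,0,0,-0.8,0],
    [-1,0,0,-0.8,0],
    [-1,0,0,0,0]
  ]
}}

```text
time: 23.12
ee_pos: [0.5841, 0.0202, 0.342]
eef_rot: [1.0, -0.02, 0.004, 0.01]
ft_force: [0.7, 0.8, 0.2]
width: 0.0862
```

```bash
python3 - <<'E'
from h import *
w=camera('wrist'); 
for q,z in dict(case=0,clamp=.008,bolt_left_knob=.131,bolt_right_knob=.131).items():
    print(q,[(round(d['conf'],2),np.round(d['xy']),ray('wrist',d['xy'],z)[:2].round(4)) for d in pinpoint(q,'wrist')[:3]])
go([.56,.26,.3],-18)
E
```

```text
case [(0.86, array([317., 192.]), array([0.5834, 0.0154]))]
clamp [(0.56, array([321., 195.]), array([0.5881, 0.0131]))]
bolt_left_knob [(0.74, array([315.,  14.]), array([0.5883, 0.1802]))]
bolt_right_knob [(0.72, array([314., 367.]), array([ 0.5737, -0.144 ]))]
t 23.22 at [0.5832 0.02   0.3377] yaw -2.24 tilt [ 0.0027 -0.0212] w 0.0868 F [-0.5 -0.3  0.1]
turn units 3.15
after-turn units [-3.21 -7.37  1.26]
now units [-1.09 -7.99  1.09]
```

```bash
python3 - <<'E'
from h import *
w=camera('wrist'); cv2.imwrite('pics/w4.png',cv2.resize(w[:420,180:460],None,fx=1.4,fy=1.4,interpolation=cv2.INTER_CUBIC))
C.clear(); s=read_state(); np.savez('w4',img=w,p=s['ee_pos'],q=s['eef_rot'])
E
```

```text
(no output)
```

View pics/w4.png

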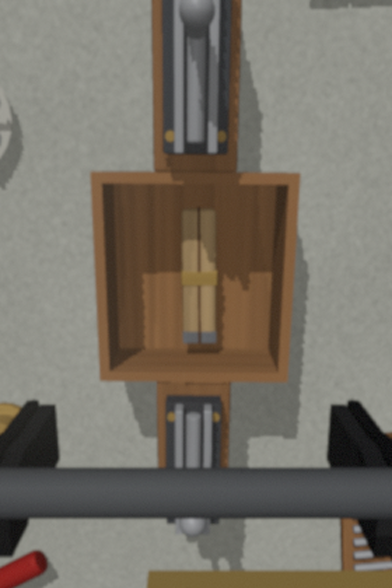

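The crop shows the clamp flat in the case. The outer rim corners in crop pixels are (92,173), (299,174), (290,380) and (101,381). The barrels are collinear with the case axis.

```bash
python3 - <<'E'
from h import *
z=np.load('w4.npz'); C.append(dict(ee_pos=z['p'],eef_rot=z['q'],time=0,width=0,ft_force=[0]))
px=[(245.7,123.6),(393.6,124.3),(387.1,271.4),(252.1,272.1)]
W=np.array([ray('wrist',p,.07)[:2] for p in px]); print(W.round(4),'centre',W.mean(0).round(4))
e=lambda i,j:(np.linalg.norm(W[j]-W[i]).round(4),np.degrees(np.arctan2(*(W[j]-W[i])[::-1])).round(2))
print('x',e(0,1),e(3,2),'y',e(3,0),e(2,1))
from scipy.optimize import least_squares
M=np.array([[-.075,.08],[.075,.08],[.075,-.08],[-.075,-.08]])
def f(v):
    c,s=np.cos(v[2]),np.sin(v[2]); return np.ravel([proj('wrist',[v[0]+c*x-s*y,v[1]+s*x+c*y,.07+v[3]])-p for (x,y),p in zip(M,px)])
r=least_squares(f,[.58,.016,0,0],x_scale=[.01]*4);print(r.x.round(4),np.degrees(r.x[2]),r.fun.round(1))
E
```

```text
[[ 0.5136  0.0995]
 [ 0.6608  0.0931]
 [ 0.6566 -0.0639]
 [ 0.5059 -0.059 ]] centre [0.5842 0.0174]
x (np.float64(0.1473), np.float64(-2.47)) (np.float64(0.1508), np.float64(-1.87)) y (np.float64(0.1586), np.float64(87.21)) (np.float64(0.1571), np.float64(88.49))
[ 0.5842  0.0165 -0.0381 -0.0045] -2.183845739513602 [-0.5  0.2  0.6 -0.6 -1.2  0.5  1.1 -0.1]
```

>>> {"api": "carry_out", "payload": {
  "rows": [
    [-1,-0.1,-0.6,0.1,0],
    [-1,-0.1,-0.85,0.15,0],
    [-1,-0.1,-0.85,0.15,0],
    [-1,-0.1,-0.85,0.15,0],
    [-1,-0.1,-0.85,0.15,0],
    [-1,-0.1,-0.85,0.15,0],
    [-1,-0.1,-0.85,0.15,0],
    [-1,-0.1,-0.85,0.15,0],
    [-1,-0.1,-0.85,0.15,0],
    [-1,-0.1,-0.85,0.15,0],
    [-1,-0.1,-0.85,0.15,0],
    [-1,0,0,0,0.9],
    [-1,0,0,0,0.9],
    [-1,0,0,0,0.9],
    [-1,0,0,0,0.9],
    [-1,0,0,0,0],
    [-1,0,0,0,0]
  ]
}}

```text
time: 24.83
ee_pos: [0.5516, 0.3025, 0.2571]
eef_rot: [0.983, -0.182, -0.012, 0.021]
ft_force: [-0.6, 0.1, 0.4]
width: 0.0872
```

```bash
python3 - <<'E'
from h import *
w=camera('wrist'); cv2.imwrite('pics/w5.png',w)
for q,z in dict(lid_handle=.048,lid_staple=.031,lid=0).items():
    print(q,[(round(d['conf'],2),np.round(d['xy']),ray('wrist',d['xy'],z)[:2].round(4)) for d in pinpoint(q,'wrist')[:3]])
s=read_state(); np.savez('w5',p=s['ee_pos'],q=s['eef_rot'])
go([.5625,.394,.1],-20)
E
```

```text
lid_handle [(0.88, array([295., 101.]), array([0.5636, 0.3946]))]
lid_staple [(0.91, array([295.,  23.]), array([0.5856, 0.452 ]))]
lid [(0.97, array([300., 103.]), array([0.5646, 0.3936])), (0.37, array([429., 397.]), array([0.5865, 0.0192]))]
t 24.93 at [0.5517 0.3024 0.2574] yaw -21.03 tilt [-0.0309 -0.0363] w 0.087 F [ 0.7  0.4 -0.6]
turn units -0.21
after-turn units [-0.7  -2.99  5.25]
now units [-0.68 -3.21  5.12]
```

View pics/w5.png

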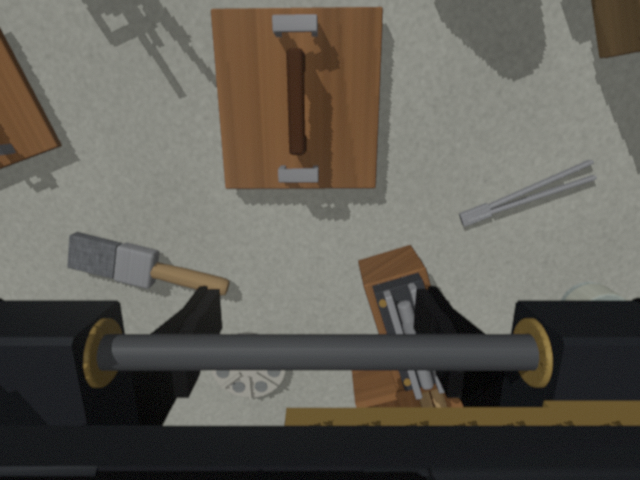

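The view shows the large lid, with staples at (295,23) and (298,175) and the handle from (296,50) to (297,153). It is aligned with the tool's y axis. Neighbouring items are well clear.

```bash
python3 - <<'E'
from h import *
z=np.load('w5.npz'); C.append(dict(ee_pos=z['p'],eef_rot=z['q'],time=0,width=0,ft_force=[0]))
def seg(a,b,h):
    A,B=ray('wrist',a,h)[:2],ray('wrist',b,h)[:2]; d=A-B; print('mid',((A+B)/2).round(4),'len',np.linalg.norm(d).round(4),'yaw',np.degrees(np.arctan2(d[1],d[0])).round(2))
seg((295,17),(298.5,170),.046); seg((296,50),(298,153),.055)
seg((212,10),(226,188),.02);seg((382,8),(376,188),.02);seg((382,8),(212,10),.02)
E
```

```text
mid [0.5657 0.3966] len 0.1209 yaw 69.41
mid [0.5647 0.3922] len 0.0801 yaw 69.21
mid [0.496  0.4177] len 0.1528 yaw 69.15
mid [0.632  0.3662] len 0.1534 yaw 69.85
mid [0.5908 0.4637] len 0.1446 yaw -20.61
```

>>> {"api": "carry_out", "payload": {
  "rows": [
    [-1,-0.1,-0.5,0.4,0],
    [-1,-0.1,-0.5,0.4,0],
    [-1,-0.1,-0.5,0.4,0],
    [-1,-0.1,-0.5,0.4,0],
    [-1,-0.1,-0.5,0.4,0],
    [-1,-0.1,-0.5,0.4,0],
    [-1,0,0,0.4,0],
    [-1,0,0,0.4,0],
    [-1,0,0,0.4,0],
    [-1,0,0,0.3,0],
    [-1,0,0,0,0]
  ]
}}

```text
time: 25.95
ee_pos: [0.5652, 0.3924, 0.1281]
eef_rot: [0.983, -0.18, -0.011, 0.02]
ft_force: [-0.4, 0.5, 0.0]
width: 0.087
```

```bash
python3 - <<'E'
from h import *
go([.5645,.394,.043],-20.6)
E
```

```text
t 25.95 at [0.5652 0.3924 0.1281] yaw -20.76 tilt [-0.0294 -0.0355] w 0.087 F [-0.4  0.5  0. ]
turn units -0.03
after-turn units [-0.04 -0.04  2.84]
now units [ 0.   -0.17  2.83]
```

>>> {"api": "carry_out", "payload": {
  "rows": [
    [-1,0,-0.05,0.4,0],
    [-1,0,-0.05,0.4,0],
    [-1,0,-0.05,0.4,0],
    [-1,0,-0.02,0.4,0],
    [-1,0,0,0.4,0],
    [-1,0,0,0.35,0],
    [-1,0,0,0.2,0],
    [-1,0,0,0.1,0],
    [-1,0,0,0,0]
  ]
}}

```text
time: 26.7
ee_pos: [0.5658, 0.3922, 0.0406]
eef_rot: [0.983, -0.181, -0.011, 0.02]
ft_force: [-1.0, 0.8, 0.0]
width: 0.0871
```

```bash
python3 - <<'E'
from h import *
go([.5645,.394,.043],-20.6)
E
```

```text
t 26.7 at [0.5658 0.3922 0.0406] yaw -20.91 tilt [-0.0284 -0.0358] w 0.0871 F [-1.   0.8  0. ]
turn units -0.06
after-turn units [-0.06 -0.04 -0.08]
now units [-0.06 -0.04 -0.08]
```

Close on the 14 mm bar, allowing enough time this time.

>>> {"api": "carry_out", "payload": {
  "rows": [
    [1,-0.06,-0.04,-0.05,0],
    [1,0,0,0,0],
    [1,0,0,0,0],
    [1,0,0,0,0],
    [1,0,0,0,0],
    [1,0,0,0,0],
    [1,0,0,0,0],
    [1,0,0,0,0],
    [1,0,0,0,0],
    [1,0,0,0,0],
    [1,0,0,0,0],
    [1,0,0,0,0],
    [1,0,0,0,0],
    [1,0,0,0,0],
    [1,0,0,0,0],
    [1,0,0,0,0],
    [1,0,0,0,0]
  ],
  "force": 45
}}

```text
time: 28.12
ee_pos: [0.5655, 0.3957, 0.0455]
eef_rot: [0.983, -0.181, -0.009, 0.018]
ft_force: [-0.0, -0.1, 1.4]
width: 0.0141
```

```bash
python3 - <<'E'
from h import *
go([.5645,.394,.043],-20.6)
E
```

```text
t 28.12 at [0.5655 0.3957 0.0455] yaw -20.88 tilt [-0.0251 -0.0326] w 0.0141 F [-0.  -0.1  1.4]
turn units -0.06
after-turn units [-0.01  0.07  0.08]
now units [-0.01  0.06  0.09]
```

>>> {"api": "carry_out", "payload": {
  "rows": [
    [1,0,0,-0.2,0],
    [1,0,0,-0.4,0],
    [1,0,0,-0.6,0],
    [1,0,0,-0.6,0],
    [1,0,0,-0.6,0],
    [1,0,0,-0.6,0],
    [1,0,0,-0.6,0],
    [1,0,0,-0.6,0],
    [1,0,0,-0.6,0],
    [1,0,0,-0.6,0],
    [1,0,0,-0.6,0],
    [1,0,0,-0.6,0],
    [1,0,0,-0.4,0],
    [1,0,0,0,-0.7],
    [1,0,0,0,-0.7],
    [1,0,0,0,-0.7],
    [1,0,0,0,-0.7],
    [1,0,0,0,-0.7],
    [1,0,0,0,0],
    [1,0,0,0,0]
  ]
}}

```text
time: 29.78
ee_pos: [0.5681, 0.3985, 0.276]
eef_rot: [0.999, -0.024, -0.014, 0.019]
ft_force: [-0.5, 0.3, -4.0]
width: 0.0133
```

```bash
python3 - <<'E'
from h import *
go([.584,.019,.25],-2.2)
E
```

```text
t 29.78 at [0.5681 0.3985 0.276 ] yaw -2.84 tilt [-0.0297 -0.0377] w 0.0133 F [-0.5  0.3 -4. ]
turn units -0.13
after-turn units [ 1.01 12.62  0.87]
now units [ 1.18 12.57  1.33]
```

>>> {"api": "carry_out", "payload": {
  "rows": [
    [1,0.06,0.4,0.05,0],
    [1,0.06,0.7,0.06,0],
    [1,0.06,0.7,0.06,0],
    [1,0.06,0.7,0.06,0],
    [1,0.06,0.7,0.06,0],
    [1,0.06,0.7,0.06,0],
    [1,0.06,0.7,0.06,0],
    [1,0.06,0.7,0.06,0],
    [1,0.06,0.7,0.06,0],
    [1,0.06,0.7,0.06,0],
    [1,0.06,0.7,0.06,0],
    [1,0.06,0.7,0.06,0],
    [1,0.06,0.7,0.06,0],
    [1,0.06,0.7,0.06,0],
    [1,0.06,0.7,0.06,0],
    [1,0.06,0.7,0.06,0],
    [1,0.06,0.7,0.06,0],
    [1,0.06,0.4,0.06,0],
    [1,0,0,0,-0.1],
    [1,0,0,0,0]
  ]
}}

```text
time: 31.45
ee_pos: [0.5693, 0.0011, 0.2583]
eef_rot: [0.999, -0.044, -0.015, 0.02]
ft_force: [1.2, -0.4, -4.7]
width: 0.0136
```

```bash
python3 - <<'E'
from h import *
go([.584,.019,.19],-2.2)
w=camera('wrist'); cv2.imwrite('pics/w6.png',w)
s=read_state(); np.savez('w6',p=s['ee_pos'],q=s['eef_rot'])
E
```

```text
t 31.45 at [0.5693 0.0011 0.2583] yaw -5.06 tilt [-0.0314 -0.0391] w 0.0136 F [ 1.2 -0.4 -4.7]
turn units -0.57
after-turn units [ 0.47 -0.61  2.28]
now units [ 0.5  -0.73  2.24]
```

View pics/w6.png

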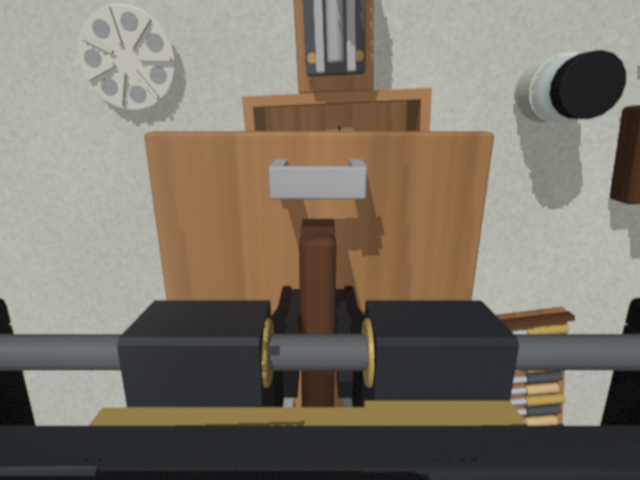

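The lid is held level with the staple bar at (318,180). Its far panel corners are at (147,132) and (492,131), and the case's +y rim is behind at row 95. Working out the lid's offset from the tool.

```bash
python3 - <<'E'
from h import *
z=np.load('w6.npz'); C.append(dict(ee_pos=z['p'],eef_rot=z['q'],time=0,width=0,ft_force=[0]))
b=z['p'][2]-.0455
A,B=ray('wrist',(147,133),b+.02)[:2],ray('wrist',(492,132),b+.02)[:2]; d=B-A;y=np.arctan2(d[1],d[0]); u=np.array([-np.sin(y),np.cos(y)])
print('w',np.linalg.norm(d),'yaw',np.degrees(y),'centre by panel',(A+B)/2-.078*u)
h=ray('wrist',(318,222),b+.055)[:2];print('centre by handle end',h-.042*u)
s=ray('wrist',(318,165),b+.046)[:2];print('by staple far edge',s-.067*u)
s=ray('wrist',(318,198),b+.046)[:2];print('by staple near edge',s-.055*u, 'tcp',z['p'])
E=[ray('wrist',p,.07)[:2] for p in((243,98),(431,90))]; print('case rim', (E[0]+E[1])/2, np.linalg.norm(E[1]-E[0]), np.degrees(np.arctan2(*(E[1]-E[0])[::-1])), (E[0]+E[1])/2-.08*np.array([.038,.999]))
E
```

```text
w 0.14306364670212232 yaw -4.80470300189151 centre by panel [ 0.56841995 -0.0021745 ]
centre by handle end [0.57006732 0.0049262 ]
by staple far edge [ 0.56938028 -0.00125731]
by staple near edge [ 0.56933094 -0.00131489] tcp [0.56929112 0.00114854 0.25831329]
case rim [0.58704002 0.09584909] 0.1480026058564942 -2.8227418287208508 [0.58400002 0.01592909]
```

>>> {"api": "carry_out", "payload": {
  "rows": [
    [1,0,0,0,-0.3],
    [1,0,0,0,-0.3],
    [1,0.15,-0.2,0.3,0],
    [1,0.15,-0.2,0.4,0],
    [1,0.15,-0.2,0.4,0],
    [1,0.05,-0.1,0.4,0],
    [1,0,0,0.4,0],
    [1,0,0,0.3,0],
    [1,0,0,0.2,0],
    [1,0,0,0,0]
  ]
}}

```text
time: 32.33
ee_pos: [0.5835, 0.0333, 0.1734]
eef_rot: [1.0, -0.009, -0.018, 0.018]
ft_force: [-0.9, -1.1, -5.2]
width: 0.0137
```

```bash
python3 - <<'E'
from h import *
go([.5845,.0185,.125],-2.3)
E
```

```text
t 32.33 at [0.5835 0.0333 0.1734] yaw -1.09 tilt [-0.0358 -0.036 ] w 0.0137 F [-0.9 -1.1 -5.2]
turn units 0.24
after-turn units [0.05 0.49 1.61]
now units [0.1  0.43 1.63]
```

>>> {"api": "carry_out", "payload": {
  "rows": [
    [1,0.05,0.15,0.2,0.1],
    [1,0.03,0.1,0.3,0.08],
    [1,0,0.05,0.3,0],
    [1,0,0,0.2,0],
    [1,0,0,0.1,0],
    [1,0,0,0,0],
    [1,0,0,0,0]
  ]
}}

```text
time: 32.92
ee_pos: [0.5852, 0.0214, 0.1375]
eef_rot: [1.0, -0.019, -0.017, 0.018]
ft_force: [0.1, -0.6, -3.8]
width: 0.0133
```

```bash
python3 - <<'E'
from h import *
go([.5845,.0185,.125],-2.3)
E
```

```text
t 32.92 at [0.5852 0.0214 0.1375] yaw -2.18 tilt [-0.035  -0.0362] w 0.0133 F [ 0.1 -0.6 -3.8]
turn units 0.02
after-turn units [-0.02  0.1   0.42]
now units [-0.01  0.08  0.42]
```

>>> {"api": "carry_out", "payload": {
  "rows": [
    [1,-0.02,0.05,0.1,0],
    [1,0,0.03,0.1,0],
    [1,0,0,0.1,0],
    [1,0,0,0.05,0],
    [1,0,0,0,0]
  ]
}}

```text
time: 33.33
ee_pos: [0.5848, 0.0187, 0.1275]
eef_rot: [1.0, -0.019, -0.016, 0.018]
ft_force: [-0.9, 0.2, -4.3]
width: 0.0135
```

```bash
python3 - <<'E'
from h import *
go([.5845,.0185,.1075],-2.3)
w=camera('wrist')
s=read_state(); np.savez('w7',p=s['ee_pos'],q=s['eef_rot'],img=w)
cv2.imwrite('pics/w7.png',w)
E
```

```text
t 33.33 at [0.5848 0.0187 0.1275] yaw -2.16 tilt [-0.0325 -0.0357] w 0.0135 F [-0.9  0.2 -4.3]
turn units 0.03
after-turn units [-0.01  0.01  0.67]
now units [ 0.01 -0.02  0.67]
```

View pics/w7.png

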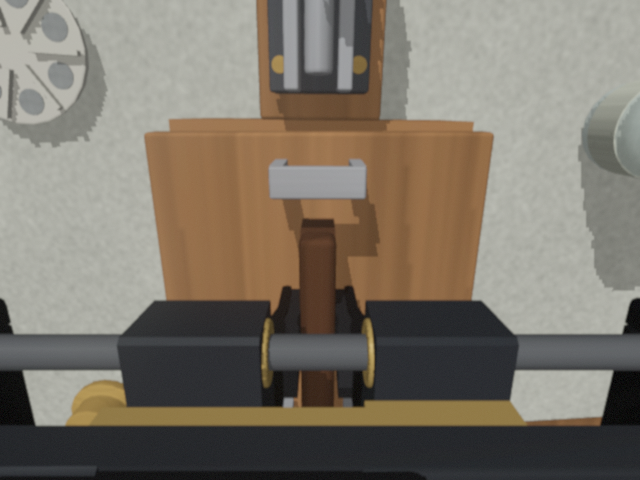

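The far case rim spans columns 169–473 and the lid panel 147–491, so they share a centre in x, and the bolt rod lines up at column 318. A quick check in y, then lowering.

```bash
python3 - <<'E'
from h import *
z=np.load('w7.npz'); C.append(dict(ee_pos=z['p'],eef_rot=z['q'],time=0,width=0,ft_force=[0]))
b=z['p'][2]-.0455
A,B=ray('wrist',(147,133),b+.02)[:2],ray('wrist',(492,132),b+.02)[:2];print('lid edge mid',(A+B)/2,np.linalg.norm(A-B))
A,B=ray('wrist',(169,121),.07)[:2],ray('wrist',(473,123),.07)[:2];print('rim edge mid',(A+B)/2,np.linalg.norm(A-B),np.degrees(np.arctan2(*(B-A)[::-1])))
E
```

```text
lid edge mid [0.5864959  0.09337377] 0.14338636572960298
rim edge mid [0.58669983 0.09692623] 0.14886237942757005 -2.471769375899278
```

>>> {"api": "carry_out", "payload": {
  "rows": [
    [1,0,0,0.1,0],
    [1,0,0,0.1,0],
    [1,0,0,0.1,0],
    [1,0,0,0.05,0],
    [1,0,0,0.05,0],
    [1,0,0,0.05,0],
    [1,0,0,0,0]
  ]
}}

```text
time: 33.97
ee_pos: [0.5845, 0.0185, 0.1128]
eef_rot: [1.0, -0.018, -0.016, 0.018]
ft_force: [0.0, 0.3, -4.7]
width: 0.0137
```

```bash
python3 - <<'E'
from h import *
go([.5845,.0185,.1075],-2.3)
E
```

```text
t 33.97 at [0.5845 0.0185 0.1128] yaw -2.14 tilt [-0.0322 -0.0356] w 0.0137 F [ 0.   0.3 -4.7]
turn units 0.03
after-turn units [ 0.   -0.    0.18]
now units [ 0.01 -0.01  0.18]
```

>>> {"api": "carry_out", "payload": {
  "rows": [
    [1,0,0,0.05,0],
    [1,0,0,0.05,0],
    [1,0,0,0.05,0],
    [1,0,0,0.05,0],
    [1,0,0,0,0]
  ]
}}

```text
time: 34.38
ee_pos: [0.5846, 0.0184, 0.108]
eef_rot: [1.0, -0.018, -0.015, 0.018]
ft_force: [-0.5, 0.1, -0.0]
width: 0.0133
```

Weight unloaded, so the lid is resting on the walls. Release and raise.

>>> {"api": "carry_out", "payload": {
  "rows": [
    [0.5,0,0,0.02,0],
    [0.3,0,0,0,0],
    [0.1,0,0,0,0],
    [0.1,0,0,0,0],
    [0.1,0,0,0,0],
    [0.1,0,0,0,0],
    [0.1,0,0,-0.2,0],
    [0.1,0,0,-0.5,0],
    [0.1,0,0,-0.6,0],
    [0.1,0,0,-0.6,0],
    [0.1,0,0,-0.6,0],
    [0.1,0,0,-0.6,0],
    [0.1,0,0,-0.6,0],
    [0.1,0,0,-0.6,0],
    [0.1,0,0,0,0],
    [0.1,0,0,0,0]
  ]
}}

```text
time: 35.72
ee_pos: [0.5894, 0.023, 0.247]
eef_rot: [1.0, -0.019, -0.013, 0.018]
ft_force: [-0.2, 0.0, 0.0]
width: 0.0391
```

```bash
python3 - <<'E'
from h import *
w=camera('wrist'); cv2.imwrite('pics/w8.png',w)
s=read_state(); np.savez('w8',p=s['ee_pos'],q=s['eef_rot'],img=w)
for q,z in dict(lid_handle=.11,lid_staple=.093,lid=.062,bolt_left_knob=.131,bolt_right_knob=.131).items():
    print(q,[(round(d['conf'],2),np.round(d['xy']),ray('wrist',d['xy'],z)[:2].round(4)) for d in pinpoint(q,'wrist')[:3]])
go([.591,.187,.16],-2.3)
E
```

```text
lid_handle [(0.61, array([314., 242.]), array([0.5828, 0.0139])), (0.52, array([320., 223.]), array([0.5882, 0.029 ]))]
lid_staple [(0.79, array([317., 153.]), array([0.587 , 0.0776]))]
lid [(0.92, array([321., 222.]), array([0.5872, 0.0161]))]
bolt_left_knob []
bolt_right_knob [(0.29, array([525., 131.]), array([0.7195, 0.0901]))]
t 35.77 at [0.5895 0.0231 0.2472] yaw -2.15 tilt [-0.0264 -0.0347] w 0.039 F [-0.2 -0.9  0.3]
turn units 0.03
after-turn units [-0.17 -5.46  2.91]
now units [-0.08 -5.56  2.71]
```

View pics/w8.png

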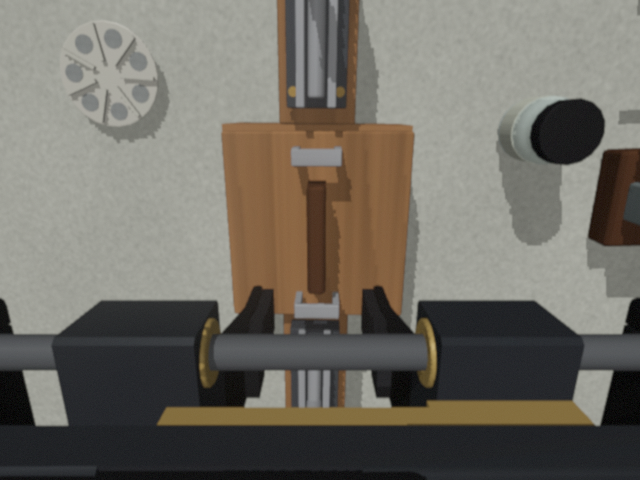

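The lid is seated and released, with an even rim margin at row 126 and the staples in line with the barrels at column 317. Now shut the jaws and go behind the left knob.

>>> {"api": "carry_out", "payload": {
  "rows": [
    [1,0,-0.5,0.1,0],
    [1,0,-0.7,0.15,0],
    [1,0,-0.7,0.15,0],
    [1,0,-0.7,0.15,0],
    [1,0,-0.7,0.15,0],
    [1,0,-0.7,0.15,0],
    [1,0,-0.7,0.15,0],
    [1,0,-0.7,0.15,0],
    [1,0,-0.7,0.15,0],
    [1,0,-0.7,0.15,0],
    [1,0,-0.4,0,0],
    [1,0,0,0,0]
  ]
}}

```text
time: 37.02
ee_pos: [0.5931, 0.2427, 0.1833]
eef_rot: [0.999, -0.021, -0.02, 0.021]
ft_force: [0.6, 0.7, 0.4]
width: 0.0003
```

```bash
python3 - <<'E'
from h import *
go([.5925,.235,.126],-2.3)
E
```

```text
t 37.02 at [0.5931 0.2427 0.1833] yaw -2.5 tilt [-0.0412 -0.0403] w 0.0003 F [0.6 0.7 0.4]
turn units -0.04
after-turn units [-0.01  0.26  1.91]
now units [0.07 0.18 1.92]
```

>>> {"api": "carry_out", "payload": {
  "rows": [
    [1,0.03,0.05,0.3,0],
    [1,0.03,0.05,0.4,0],
    [1,0,0,0.4,0],
    [1,0,0,0.4,0],
    [1,0,0,0.3,0],
    [1,0,0,0,0],
    [1,0,0.3,0,0],
    [1,0,0.3,0,0],
    [1,0,0.3,0,0],
    [1,0,0.3,0,0]
  ]
}}

```text
time: 37.85
ee_pos: [0.5908, 0.1922, 0.1244]
eef_rot: [0.999, -0.024, -0.021, 0.022]
ft_force: [0.5, 2.8, -3.4]
width: 0.0003
```

```bash
python3 - <<'E'
from h import *
go([.5895,.145,.126],-2.3)
E
```

```text
t 37.85 at [0.5908 0.1922 0.1244] yaw -2.76 tilt [-0.043  -0.0427] w 0.0003 F [ 0.5  2.8 -3.4]
turn units -0.09
after-turn units [ 0.02  1.58 -0.05]
now units [0.03 1.58 0.02]
```

Contact shows +2.8 N in y, so the bolt is sliding. Keep pushing.

>>> {"api": "carry_out", "payload": {
  "rows": [
    [1,0,0.3,0,0],
    [1,0,0.3,0,0],
    [1,0,0.3,0,0],
    [1,0,0.2,0,0],
    [1,0,0.15,0,0],
    [1,0,0.1,0,0]
  ]
}}

```text
time: 38.35
ee_pos: [0.5889, 0.1487, 0.1277]
eef_rot: [0.999, -0.024, -0.02, 0.019]
ft_force: [2.7, 16.8, -8.9]
width: 0.0004
```

```bash
python3 - <<'E'
from h import *
go([.5895,.145,.126],-2.3)
E
```

```text
t 38.35 at [0.5889 0.1487 0.1277] yaw -2.77 tilt [-0.0406 -0.037 ] w 0.0004 F [ 2.7 16.8 -8.9]
turn units -0.09
after-turn units [0.03 0.12 0.06]
now units [0.03 0.12 0.06]
```

>>> {"api": "carry_out", "payload": {
  "rows": [
    [1,0,0.1,0,0],
    [1,0,0.1,0,0],
    [1,0,0.05,0,0]
  ]
}}

```text
time: 38.6
ee_pos: [0.5888, 0.1494, 0.1278]
eef_rot: [1.0, -0.02, -0.018, 0.013]
ft_force: [2.1, 4.1, -3.8]
width: 0.0002
```

```bash
python3 - <<'E'
from h import *
go([.5925,.235,.22],-2.3)
E
```

```text
t 38.6 at [0.5888 0.1494 0.1278] yaw -2.35 tilt [-0.0369 -0.0261] w 0.0002 F [ 2.1  4.1 -3.8]
turn units -0.01
after-turn units [ 0.01 -2.86 -3.07]
now units [-0.1  -2.77 -3.15]
```

Stopped against its end. Back off and up, then check before going across to the right side.

>>> {"api": "carry_out", "payload": {
  "rows": [
    [1,0,-0.3,0,0],
    [1,0,-0.4,0,0],
    [1,0,-0.3,-0.5,0],
    [1,0,0,-0.8,0],
    [1,0,0,-0.8,0],
    [1,0,0,-0.8,0],
    [1,0,0,-0.6,0],
    [1,0,0,0,0]
  ]
}}

```text
time: 39.27
ee_pos: [0.5937, 0.1859, 0.2363]
eef_rot: [0.999, -0.02, -0.019, 0.017]
ft_force: [0.8, 0.5, 0.6]
width: 0.0006
```

```bash
python3 - <<'E'
from h import *
w=camera('wrist'); cv2.imwrite('pics/w9.png',w)
s=read_state(); np.savez('w9',p=s['ee_pos'],q=s['eef_rot'])
print([(round(d['conf'],2),np.round(d['xy']),ray('wrist',d['xy'],.131)[:2].round(4)) for d in pinpoint('bolt_left_knob','wrist')[:3]])
print([(round(d['conf'],2),np.round(d['xy']),ray('wrist',d['xy'],.093)[:2].round(4)) for d in pinpoint('lid_staple','wrist')[:3]])
camera('scene')
for q in('bolt_left_knob','bolt_right_knob'):print(q,[(round(d['conf'],2),np.round(d['xy']),ray('scene',d['xy'],.131)[:2].round(4)) for d in pinpoint(q,'scene')[:3]])
go([.5765,-.208,.22],-2.3)
E
```

```text
[]
[]
bolt_left_knob [(0.44, array([326., 260.]), array([0.601 , 0.1296]))]
bolt_right_knob [(0.57, array([273., 184.]), array([ 0.5797, -0.1464])), (0.26, array([305., 230.]), array([0.5928, 0.0305]))]
t 39.32 at [0.5933 0.1858 0.2347] yaw -2.34 tilt [-0.04   -0.0327] w 0.0006 F [ 0.5  0.1 -0.2]
turn units -0.01
after-turn units [-0.03 13.14  0.49]
now units [-0.   13.12  0.94]
```

View pics/w9.png

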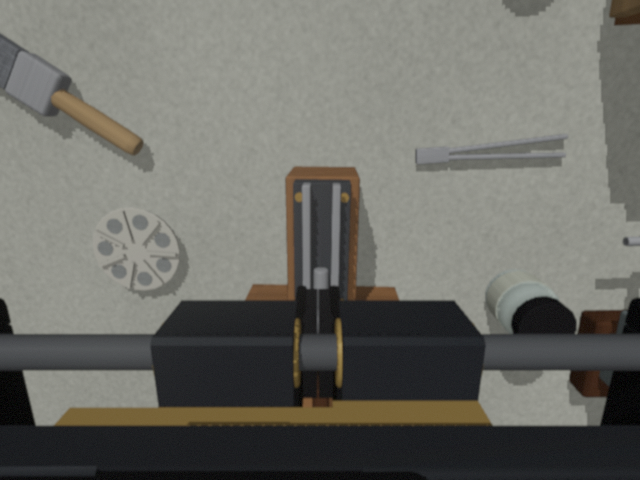

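(12 pictures viewed, so numbers only from here.) The last view shows the left bolt's rear end drawn deep into the barrel at (320,270). The scene pinpoint moved from y 0.179 to 0.130, consistent with home within its error. I'll check this more carefully later. Now the right side.

>>> {"api": "carry_out", "payload": {
  "rows": [
    [1,0,0.5,0.04,0],
    [1,0,0.7,0.04,0],
    [1,0,0.7,0.04,0],
    [1,0,0.7,0.04,0],
    [1,0,0.7,0.04,0],
    [1,0,0.7,0.04,0],
    [1,0,0.7,0.04,0],
    [1,0,0.7,0.04,0],
    [1,0,0.7,0.04,0],
    [1,0,0.7,0.04,0],
    [1,0,0.7,0.04,0],
    [1,0,0.7,0.04,0],
    [1,0,0.7,0.04,0],
    [1,0,0.7,0.04,0],
    [1,0,0.7,0.04,0],
    [1,0,0.7,0.04,0],
    [1,0,0.7,0.04,0],
    [1,0,0.6,0.04,0],
    [1,0,0.2,0,0],
    [1,0,0,0,0]
  ]
}}

```text
time: 41.23
ee_pos: [0.558, -0.228, 0.2085]
eef_rot: [0.999, -0.027, -0.036, 0.021]
ft_force: [-0.2, 0.3, -0.0]
width: 0.0006
```

```bash
python3 - <<'E'
from h import *
go([.5765,-.206,.126],-2.3)
camera('wrist')
for q in('bolt_left_knob','bolt_right_knob'):print(q,[(round(d['conf'],2),np.round(d['xy']),ray('wrist',d['xy'],.131)[:2].round(4)) for d in pinpoint(q,'wrist')[:3]])
E
```

```text
t 41.23 at [ 0.558  -0.228   0.2085] yaw -3.17 tilt [-0.0729 -0.0409] w 0.0006 F [-0.2  0.3 -0. ]
turn units -0.17
after-turn units [ 0.59 -0.76  2.75]
now units [ 0.77 -0.89  2.67]
bolt_left_knob []
bolt_right_knob [(0.58, array([352., 112.]), array([ 0.5752, -0.1466]))]
```

>>> {"api": "carry_out", "payload": {
  "rows": [
    [1,0.2,-0.1,0.3,0],
    [1,0.2,-0.15,0.4,0],
    [1,0.2,-0.15,0.4,0],
    [1,0.1,-0.1,0.4,0],
    [1,0.05,0,0.4,0],
    [1,0,0,0.4,0],
    [1,0,0,0.2,0],
    [1,0,0,0,0]
  ]
}}

```text
time: 42.05
ee_pos: [0.58, -0.2039, 0.1204]
eef_rot: [0.999, -0.019, -0.037, 0.019]
ft_force: [-0.4, -0.6, 0.6]
width: 0.0008
```

```bash
python3 - <<'E'
from h import *
go([.5775,-.120,.126],-2.3)
E
```

```text
t 42.05 at [ 0.58   -0.2039  0.1204] yaw -2.31 tilt [-0.0748 -0.0367] w 0.0008 F [-0.4 -0.6  0.6]
turn units -0.0
after-turn units [-0.2  -2.79 -0.19]
now units [-0.21 -2.78 -0.28]
```

>>> {"api": "carry_out", "payload": {
  "rows": [
    [1,-0.1,-0.2,-0.1,0],
    [1,-0.08,-0.3,-0.1,0],
    [1,0,-0.3,0,0],
    [1,0,-0.3,0,0],
    [1,0,-0.3,0,0]
  ]
}}

```text
time: 42.47
ee_pos: [0.5761, -0.1603, 0.1266]
eef_rot: [0.999, -0.021, -0.037, 0.02]
ft_force: [-0.5, -4.1, -1.3]
width: 0.0006
```

```bash
python3 - <<'E'
from h import *
go([.5785,-.118,.126],-2.3)
E
```

```text
t 42.47 at [ 0.5761 -0.1603  0.1266] yaw -2.51 tilt [-0.0738 -0.0382] w 0.0006 F [-0.5 -4.1 -1.3]
turn units -0.04
after-turn units [ 0.02 -1.41  0.02]
now units [ 0.02 -1.41 -0.04]
```

>>> {"api": "carry_out", "payload": {
  "rows": [
    [1,0,-0.3,0,0],
    [1,0,-0.3,0,0],
    [1,0,-0.3,0,0],
    [1,0,-0.2,0,0],
    [1,0,-0.12,0,0]
  ]
}}

```text
time: 42.88
ee_pos: [0.5781, -0.1194, 0.1263]
eef_rot: [0.999, -0.021, -0.036, 0.021]
ft_force: [-2.0, -2.7, 0.5]
width: 0.0003
```

```bash
python3 - <<'E'
from h import *
go([.5785,-.115,.126],-2.3)
E
```

```text
t 42.88 at [ 0.5781 -0.1194  0.1263] yaw -2.44 tilt [-0.0719 -0.0404] w 0.0003 F [-2.  -2.7  0.5]
turn units -0.03
after-turn units [ 0.01 -0.15  0.01]
now units [ 0.01 -0.15  0.  ]
```

>>> {"api": "carry_out", "payload": {
  "rows": [
    [1,0,-0.1,0,0],
    [1,0,-0.1,0,0],
    [1,0,-0.1,0,0]
  ]
}}

```text
time: 43.13
ee_pos: [0.5783, -0.1127, 0.1264]
eef_rot: [0.999, -0.021, -0.035, 0.023]
ft_force: [-0.4, -17.7, 0.7]
width: 0.0003
```

Hard stop at y = -0.1127. The left stop was at 0.1494, so the mid is 0.018 and half the distance is 131 mm. That equals the 112 mm home knob plus 19 mm of ball and finger, so both bolts are home. Backing off and rising.

>>> {"api": "carry_out", "payload": {
  "rows": [
    [1,0,-0.05,0,0],
    [1,0,0.3,0,0],
    [1,0,0.4,0,0],
    [1,0,0.4,-0.3,0],
    [1,0,0.3,-0.8,0],
    [1,0,0.3,-0.8,0],
    [1,0,0.3,-0.8,0],
    [1,0,0.3,-0.8,0],
    [1,0,0.3,-0.8,0],
    [1,0,0.3,-0.8,0],
    [1,0,0,-0.8,0],
    [1,0,0,0,0],
    [1,0,0,0,0]
  ]
}}

```text
time: 44.22
ee_pos: [0.5848, -0.2051, 0.3209]
eef_rot: [0.999, -0.025, -0.035, 0.022]
ft_force: [-0.5, -0.7, -0.9]
width: 0.0007
```

```bash
python3 - <<'E'
from h import *
go([.57,-.2,.3],-2.3)
u=np.array([.0384,.9993]);c=np.array([.5842,.0165])
for n in('scene','side'):
    I=camera(n); cv2.imwrite(f'pics/{n}_end.png',I); print(n)
    for q,z in dict(lid=.062,lid_handle=.11,lid_staple=.093,bolt_left_knob=.131,bolt_right_knob=.131,clamp=.008).items():
        print(q,[(round(d['conf'],2),np.round(d['xy']),((ray(n,d['xy'],z)[:2]-c)@u).round(4),ray(n,d['xy'],z)[:2].round(4)) for d in pinpoint(q,n)[:2]])
    O=cv2.imread(f'pics/{n}0.png')
    g=lambda p:np.append(c+p*u,.135)
    for nm,sg in(('L',1),('R',-1)):
        a=proj(n,g(sg*.172)).astype(int); T=O[a[1]-8:a[1]+9,a[0]-8:a[0]+9]
        best=[]
        for q in np.arange(.03,.075,.002):
            p=proj(n,g(sg*(.172-q))).round().astype(int); t=cv2.matchTemplate(I[p[1]-8:p[1]+9,p[0]-8:p[0]+9],T,cv2.TM_CCOEFF_NORMED)[0,0]; best.append((round(float(t),2),round(float(q),3)))
        print(nm,sorted(best)[-4:])
w=camera('wrist')
print('wrist',{q:[(round(d['conf'],2),((ray('wrist',d['xy'],.131)[:2]-c)@u).round(4)) for d in pinpoint(q,'wrist')[:2]] for q in('bolt_left_knob','bolt_right_knob')})
E
```

```text
t 44.22 at [ 0.5848 -0.2051  0.3209] yaw -2.97 tilt [-0.0708 -0.0422] w 0.0007 F [-0.5 -0.7 -0.9]
turn units -0.13
after-turn units [-0.5  -0.15  0.7 ]
now units [-0.45 -0.18  0.72]
scene
lid [(0.96, array([524., 338.]), np.float64(0.4814), array([0.3221, 0.5083])), (0.82, array([304., 243.]), np.float64(-0.0003), array([0.589, 0.016]))]
lid_handle [(0.76, array([531., 327.]), np.float64(0.4777), array([0.324 , 0.5045])), (0.67, array([304., 229.]), np.float64(-0.0069), array([0.5833, 0.0097]))]
lid_staple [(0.96, array([315., 252.]), np.float64(0.0587), array([0.5945, 0.0749])), (0.57, array([543., 350.]), np.float64(0.5254), array([0.3333, 0.5519]))]
bolt_left_knob [(0.74, array([317., 251.]), np.float64(0.0803), array([0.6036, 0.0961])), (0.72, array([305., 257.]), np.float64(0.081), array([0.6365, 0.0956]))]
bolt_right_knob [(0.64, array([282., 200.]), np.float64(-0.1028), array([ 0.5878, -0.0865]))]
clamp [(0.41, array([253., 313.]), np.float64(0.0821), array([0.7857, 0.091 ]))]
L [(0.19, 0.052), (0.21, 0.058), (0.26, 0.054), (0.26, 0.056)]
R [(0.38, 0.036), (0.4, 0.032), (0.4, 
[... 193 characters left out ...]
(0.93, array([202., 208.]), np.float64(0.3618), array([0.263 , 0.3909])), (0.84, array([347., 240.]), np.float64(-0.0014), array([0.5789, 0.0153]))]
lid_staple [(0.86, array([341., 234.]), np.float64(0.049), array([0.5884, 0.0654])), (0.67, array([199., 204.]), np.float64(0.4126), array([0.2657, 0.4416]))]
bolt_left_knob [(0.4, array([330., 213.]), np.float64(0.1155), array([0.5893, 0.1319]))]
bolt_right_knob [(0.66, array([366., 255.]), np.float64(-0.1038), array([ 0.5791, -0.0872]))]
clamp []
L [(0.36, 0.046), (0.37, 0.048), (0.37, 0.05), (0.37, 0.052)]
R [(0.2, 0.056), (0.2, 0.058), (0.22, 0.064), (0.3, 0.054)]
wrist {'bolt_left_knob': [], 'bolt_right_knob': [(0.64, np.float64(-0.1134))]}
```

```bash
python3 -c "
from bench import *
close_job()"
```

```text
the job is handed in; nothing more can be done
```

The job is handed in at about 44 s of the 72 s allowed. The clamp is inside the case, the lid is set down on it, and both bolts are pushed against their end stops. No verdict was given.

**What I did:**
- **Clamp:** my first grasp missed because I lifted before the slow fingers had closed. The clamp had not moved, and the second grasp held. I laid it flat in the case and released it.
- **Lid:** I took the larger of the two lid-like panels by its handle and lowered it until its weight came off the wrist, then released it.
- **Bolts:** I pushed both knobs home with closed jaws until they stalled at about 17 N, well above the roughly 3 N they resist with when sliding.

**Last checks:**
- **Bolts:** the two stall positions lie 131 mm either side of their midpoint. That matches the 112 mm home position plus 19 mm for ball and finger.
- **Lid:** the scene and side cameras put the lid within a few millimetres of the case centre.
- **Robot:** the arm ended clear above the bench, with no contact force.

**What disagreed or failed:**
- **Left bolt:** the scene camera's knob readings were about 50 mm of travel, then an implausible one. The side camera gave about 58 mm. Against my estimate of the case position, the left stop lies about 4 mm further out than the right. I relied on the hard stop and the side camera.
- **Template match:** an image-matching check of the knob positions was inconclusive.
- **Tool tilt:** the tool drifted to about 0.08 rad of tilt by the end, with no visible effect on the result.
- **Bystanders:** I did not measure their final positions. The wrist force showed no contact while travelling between grasps.

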